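# Gauge the rewound chuck coils and sort them

## Task

Gauge the rewound magnet coils on the drying rack and sort them: lift the dust cover off the stepped plug gauge, then, working along the row from the end nearest the gauge, slide each coil off its post and try it on the pin. A coil that slides right down to the gauge's seat is good and is to stand upright in the low wooden tray; one that stops high, on the pin's step, is too tight and goes into the deep steel scrap bin. When all are sorted put the dust cover back over the pin, fully down, and leave everything else on the bench where it is.

Things in the scene. Friction and masses are not known exactly. Their poses are not given: they have to be found in the camera images.
- coil_1a_mid (a point): Wound coil: square pale bobbin 44 x 44 mm, 36 mm high, full of copper wire, with a round hole through it along z: 24 mm wide, or 18 mm in a tight one (any mixture; alike outside). Point: its centre, 18 mm up; x, y are square to its flat sides. Starts on a rack post, yaw within 0.4 rad of the rack's. None if absent (3 or 4 are present).
- coil_1b_mid (a point): Wound coil: square pale bobbin 44 x 44 mm, 36 mm high, full of copper wire, with a round hole through it along z: 24 mm wide, or 18 mm in a tight one (any mixture; alike outside). Point: its centre, 18 mm up; x, y are square to its flat sides. Starts on a rack post, yaw within 0.4 rad of the rack's. None if absent (3 or 4 are present).
- coil_2a_mid (a point): Wound coil: square pale bobbin 44 x 44 mm, 36 mm high, full of copper wire, with a round hole through it along z: 24 mm wide, or 18 mm in a tight one (any mixture; alike outside). Point: its centre, 18 mm up; x, y are square to its flat sides. Starts on a rack post, yaw within 0.4 rad of the rack's. None if absent (3 or 4 are present).
- coil_2b_mid (a point): Wound coil: square pale bobbin 44 x 44 mm, 36 mm high, full of copper wire, with a round hole through it along z: 24 mm wide, or 18 mm in a tight one (any mixture; alike outside). Point: its centre, 18 mm up; x, y are square to its flat sides. Starts on a rack post, yaw within 0.4 rad of the rack's. None if absent (3 or 4 are present).
- coil_3a_mid (a point): Wound coil: square pale bobbin 44 x 44 mm, 36 mm high, full of copper wire, with a round hole through it along z: 24 mm wide, or 18 mm in a tight one (any mixture; alike outside). Point: its centre, 18 mm up; x, y are square to its flat sides. Starts on a rack post, yaw within 0.4 rad of the rack's. None if absent (3 or 4 are present).
- coil_3b_mid (a point): Wound coil: square pale bobbin 44 x 44 mm, 36 mm high, full of copper wire, with a round hole through it along z: 24 mm wide, or 18 mm in a tight one (any mixture; alike outside). Point: its centre, 18 mm up; x, y are square to its flat sides. Starts on a rack post, yaw within 0.4 rad of the rack's. None if absent (3 or 4 are present).
- coil_4a_mid (a point): Wound coil: square pale bobbin 44 x 44 mm, 36 mm high, full of copper wire, with a round hole through it along z: 24 mm wide, or 18 mm in a tight one (any mixture; alike outside). Point: its centre, 18 mm up; x, y are square to its flat sides. Starts on a rack post, yaw within 0.4 rad of the rack's. None if absent (3 or 4 are present).
- coil_4b_mid (a point): Wound coil: square pale bobbin 44 x 44 mm, 36 mm high, full of copper wire, with a round hole through it along z: 24 mm wide, or 18 mm in a tight one (any mixture; alike outside). Point: its centre, 18 mm up; x, y are square to its flat sides. Starts on a rack post, yaw within 0.4 rad of the rack's. None if absent (3 or 4 are present).
- rack: Drying rack, fixed: plate 76 x 290 x 12 mm with a row of four upright posts along its y, at -120, -40, 40 and 120 mm; the -y end is nearest the gauge. A collar 36 mm wide round each post's foot, its top 26 mm above the bench, carries the coil; posts are 14 mm thick, their tips 52 mm above the collar. Origin: centre of the underside.
- gauge_seat (a point): Plug gauge, fixed: upright pin on a round base 84 mm wide, 11 mm high. Point: centre of the seat (collar 36 mm wide), 26 mm above the bench, on the pin's axis. Above the seat the pin is 20.5 mm thick for 18 mm, then steps in to a pilot 14 mm thick, its tip 42 mm above the seat. A good coil slides down to the seat; a tight one stops on the step, 18 mm higher.
- cover_mid (a point): Loose dust cover of the gauge: ribbed aluminium cup turned over, open below, 56 mm high, 38 mm across, with a heavy round steel foot 64 mm across and 10 mm high; 27 mm wide inside, closed on top. The point is its centre, 28 mm above its underside; z points up. It starts standing on the gauge's seat, over the pin.
- cover_park (a point): Point on the bare bench, 125 mm from the gauge's axis on its robot side, where the cover can stand meanwhile: the bench is clear for at least 60 mm round it.
- tray_in (a point): Low wooden tray for the good coils, fixed: 220 x 130 mm inside (long side along its y), rim 18 mm above the bench. The point is the middle of its floor, 6 mm above the bench. Four coils fit in a row along y, 54 mm apart.
- bin_in (a point): Deep sheet-steel scrap bin for the tight coils, fixed: 130 mm (x) by 150 mm (y) inside, rim 75 mm above the bench, walls 3 mm. The point is the middle of its floor, 3 mm above the bench.
- hex_key: Bystander: L-shaped steel hex key, 130 x 45 mm, 8 mm thick, lying beyond the gauge; origin on its underside, half-way along the long arm.
- spanner: Bystander: steel spanner 190 mm long lying near the robot; origin under its middle.
- cap_screw: Bystander: dark socket-head screw standing on its head, 22 mm across, 42 mm high; origin at its underside.
- v_block: Bystander: steel V-block 60 x 50 x 45 mm; origin at the middle of its underside.
- indicator: Bystander: dial indicator on a red jointed arm on a magnetic base 60 x 50 mm, 220 mm high in all; origin at the middle of the base's underside.
There are look-alikes about, which are no part of the job. What is shaped like the part that bears coil_1a_mid but yellow is not meant.

How it is judged:
By the outcome, as a careful person would: the job done as asked, in the order asked, and still so for the second after the job is handed in, with the robot touching nothing.
Of coil_1a, coil_1b only 1 to 1 are there at a start; the rules pass over those that are not, and their reading is None.
Of coil_2a, coil_2b only 1 to 1 are there at a start; the rules pass over those that are not, and their reading is None.
Of coil_3a, coil_3b, t_nut, parallel only 1 to 1 are there at a start; the rules pass over those that are not, and their reading is None.
Of coil_4a, coil_4b only 1 to 1 are there at a start; the rules pass over those that are not, and their reading is None.
At some moment in a run one of cover may be knocked a few centimetres aside while the robot is not near it.
Once in a run the grip may slacken for a moment while it holds something.
It also fails if it takes over 210 s, if anything falls off the work surface, if the arm or the gripper's body presses on something with over 40 N, if the wrist force passes 120 N, or if a joint passes its speed limit or range.

## Robot

A 6-joint arm with a two-finger parallel gripper is mounted at the origin on the work surface. World frame = base frame: x ahead of the robot, y to its left, z up, the work surface at z = 0. Lengths are in m, angles in rad, forces in N, time in s.
With the tool pointing down it reaches from about 0.35 to 0.775 m from the base axis. Payload 5.5 kg.
Tool frame: the origin (TCP) lies at the very end of the fingers, on their centre line; the grasp point (between the pads) lies 19 mm behind it (env.grip_depth is the distance from the TCP to the grasp point, in m); z points along the fingers, y is the direction in which the jaws open and shut (so a half turn about z gives the same grasp; the last joint's range is limited). The gripper opens to 85 mm and grips with 20 to 120 N. Pads are 22 mm wide; open, the fingers measure 114 mm over their backs; the gripper's body (76 mm by 85 mm) begins 54 mm behind the grasp point. The pads swing forward as they close: fully open they stand 13 mm farther back than shut.
Start: joints at [-1.396, 0.313, 0.046, 1.304, 0, 1.431], TCP at [0.178, -0.547, 0.231] pointing down, gripper open.
Joint ranges: [-2.76, 2.76], [-0.86, 1.69], [-1.03, 1.26], [-2.2, 2.34], [-1.47, 1.5], [-3.14, 3.14]. Speed limits (rad/s): [2.57, 2.57, 3.14, 3.14, 3.14, 3.14].

## Interface

Orientations are given as a unit quaternion [w, x, y, z].
In Python, from workcell import env gives the robot as it stands.
- The arm moves only by the tool step_arm, never from a script. Its argument "series" is a list of rows, each a list of 3 entries, a list of its own where there are three numbers: the shift along the world's x, y, z in cm, then the turn about the world's z in rad, then the closure in counts, from 0 (fully open) to 255 (shut). A call has 1 to 5 rows; each row is the pose to reach, as a shift and turn from the pose measured when the call began; what a row does not reach only later rows make up. A row lasts 1/8 s, in which the tool goes at most 62.5 mm and 10.7 degrees, less where a joint would pass 70% of its speed; a pose out of reach is approached as far as the arm can. A call with a gripper value outside its range is refused whole. The fingers move at their own pace and stop on an object; "newtons" is the grip in N (left out, the last holds). Time passes only in rows, so rows that repeat a pose let the fingers close. It gives the time, the measured TCP pose, the force and the opening at its end, in the units of the state.
- env.get_state(): the state, without advancing time (a new reading comes with each control period).
- env.read_camera(name): name is "scene" or "top" or "wrist"; returns a dict with "frame" (400x640x3 uint8, red, green, blue), "vertical_fov" (degrees; the focal length in pixels is half the picture's height over the tangent of half this angle, whatever the lens; pixels are square), "cx", "cy" (the principal point, pixels), "dist_coeffs" ([k1, k2, p1, p2, k3] as OpenCV has them; the pictures are not rectified), "camera_from_world" (4x4, takes a point from world to camera coordinates). Camera axes: x right, y down, z forward; pixel columns grow to the right and rows downward; lengths in m; the calibration is good to about 2 mm. A picture is of the moment at which its call begins. There is no depth.
- env.hand_in(): hands the job in, once; it reports no verdict.
The state is a dict: "clock": time; "joint_pos": joint angles; "qvel": joint speeds; "tau": joint torques, N m; "tcp_pos": TCP position; "orientation": TCP orientation; "wrist_force": force on the tool from outside, world axes, zero at the start; "ft_torque": the same for the moment, N m; "finger_gap": finger opening in m.
Only numpy, scipy, OpenCV 4.12 (cv2) and the standard library are available. Lean on these libraries where they do the work, as an engineer would, in place of code of your own. Each camera call takes 0.05 s, during which the arm holds its last target.

## Working session

There is one attempt and no reset: what is moved stays moved. The work goes in short steps, Python scripts to look and compute and a tool call to move; the robot and the scene stay as the last step left them, time stands still between calls to the robot, and variables do not carry over. Pictures are saved under pics/ and viewed, and the job is handed in when it is done.

Besides the shell and the picture viewer there is one more tool, called after "Call:" by a JSON object that holds its "fn" and its "kwargs", one argument or row to a line. step_arm: Moves the arm, as the interface text tells. Its arguments: {"type":"object","properties":{"series":{"type":"array"},"newtons":{"type":"number"}},"required":["series"]}

```bash
ls; mkdir -p pics
cat > h.py <<'E'
import numpy as np, cv2
from workcell import env
def cam(n):
    c=env.read_camera(n); 
    h=c["frame"].shape[0]; f=h/2/np.tan(np.radians(c["vertical_fov"])/2)
    K=np.array([[f,0,c["cx"]],[0,f,c["cy"]],[0,0,1]]); return c,K,np.array(c["dist_coeffs"],float),np.array(c["camera_from_world"])
def save(n,name,crop=None,s=1):
    c=cam(n); im=c[0]["frame"][:,:,::-1].copy()
    np.savez("last_%s.npz"%n,K=c[1],D=c[2],T=c[3],im=im)
    if crop: x0,y0,x1,y1=crop; im=im[y0:y1,x0:x1]
    if s!=1: im=cv2.resize(im,None,fx=s,fy=s,interpolation=cv2.INTER_CUBIC)
    cv2.imwrite("pics/"+name,im)
def crop(n,name,c,s):
    im=np.load("last_%s.npz"%n)["im"]; x0,y0,x1,y1=c
    cv2.imwrite("pics/"+name,cv2.resize(im[y0:y1,x0:x1],None,fx=s,fy=s,interpolation=cv2.INTER_CUBIC))
def px2w(n,uv,z):
    d=np.load("last_%s.npz"%n); p=cv2.undistortPoints(np.array(uv,float).reshape(-1,1,2),d["K"],d["D"]).reshape(-1,2)
    T=d["T"]; R=T[:3,:3]; o=-R.T@T[:3,3]; out=[]
    z=np.broadcast_to(z,len(p))
    for q,zz in zip(p,z):
        r=R.T@np.array([q[0],q[1],1]); out.append(o+r*(zz-o[2])/r[2])
    return np.array(out)
def w2px(n,P):
    d=np.load("last_%s.npz"%n); T=d["T"]
    return cv2.projectPoints(np.array(P,float).reshape(-1,1,3),cv2.Rodrigues(T[:3,:3])[0],T[:3,3],d["K"],d["D"])[0].reshape(-1,2)
E
python3 - <<'E'
from h import *
print(env.get_state())
for n in["scene","top","wrist"]:
    save(n,n+"0.png"); d=np.load("last_%s.npz"%n); print(n,-d["T"][:3,:3].T@d["T"][:3,3],d["K"][0,0],d["D"])
E
```

```text
pics
{'clock': 0.0, 'joint_pos': array([-1.39559063e+00,  3.14038057e-01,  4.49830763e-02,  1.30361838e+00,
        2.19562021e-06,  1.43120665e+00]), 'qvel': array([-3.20764329e-04,  1.09332858e-03,  1.00186833e-03, -3.89275126e-05,
        1.06550157e-05, -9.53484254e-05]), 'tau': array([-1.14413830e-03, -4.80628252e+01,  2.98531598e+01,  1.93025958e-02,
       -6.94608207e-05,  3.68469159e-06]), 'tcp_pos': array([ 0.17793871, -0.54623116,  0.23038914]), 'orientation': array([-9.38387166e-04,  9.87638101e-01,  1.56748528e-01, -1.56145900e-05]), 'wrist_force': array([ 0.59428925, -0.09994724,  0.74724272]), 'ft_torque': array([ 0.00861386,  0.04686374, -0.03816779]), 'finger_gap': 0.08517413850533041}
scene [1.32729013 0.02647647 0.55523075] 405.97159356028243 [-0.0777838  0.         0.         0.         0.       ]
top [0.30364904 0.07235419 1.26307595] 496.7192800824746 [-0.1526481  0.         0.         0.         0.       ]
wrist [ 0.23976494 -0.52663431  0.37252841] 276.43116635837316 [-0.0365511  0.         0.         0.         0.       ]
```

View pics/scene0.png

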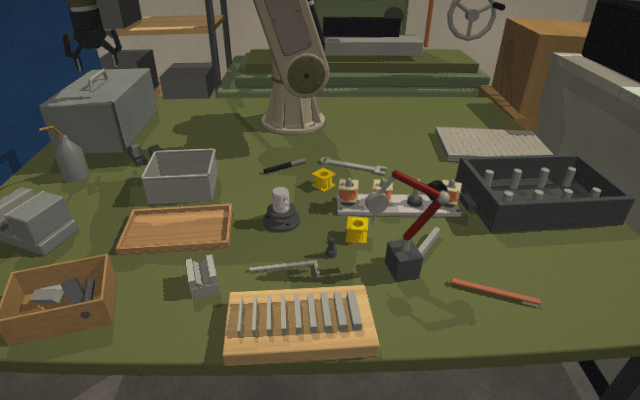

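View pics/top0.png

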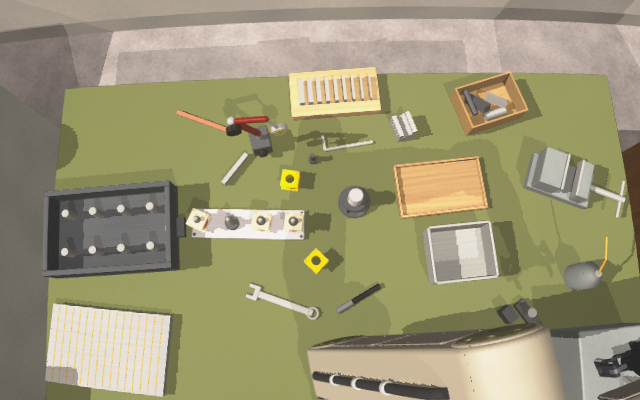

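View pics/wrist0.png

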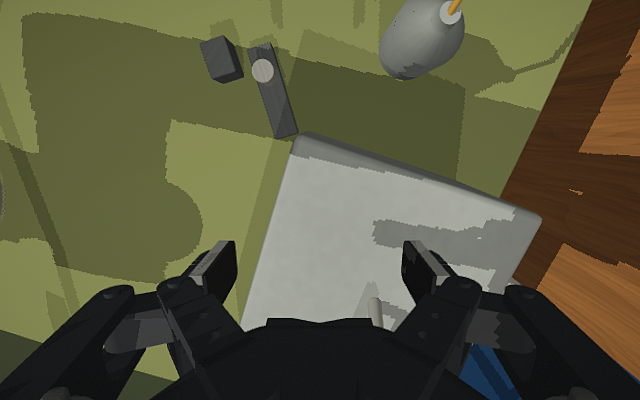

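Run:
```python
from h import *
crop("top","t1.png",(170,160,390,290),3.6)
crop("scene","s1.png",(250,150,480,280),3.4)
crop("top","t2.png",(340,140,520,300),4)
```

```text
(no output)
```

View pics/t1.png

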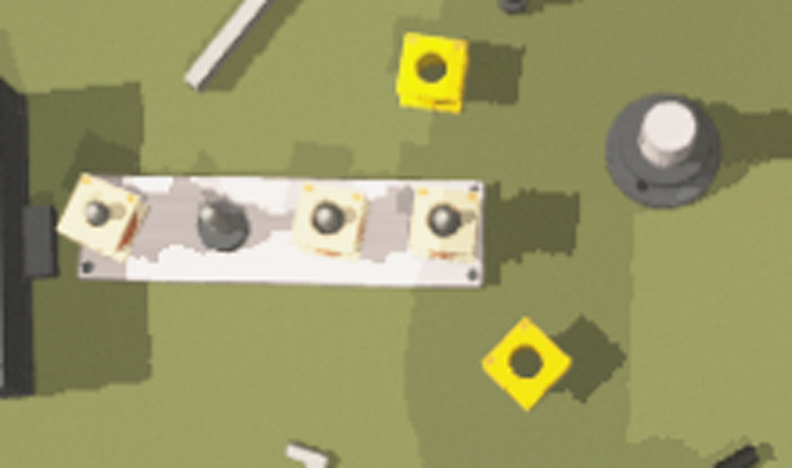

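View pics/s1.png

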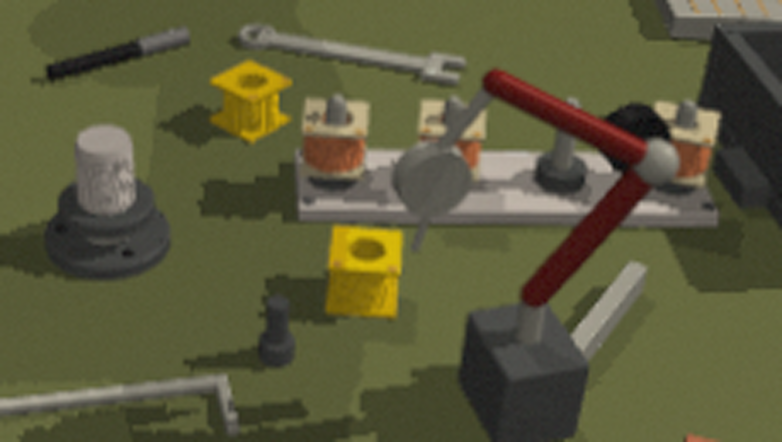

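View pics/t2.png

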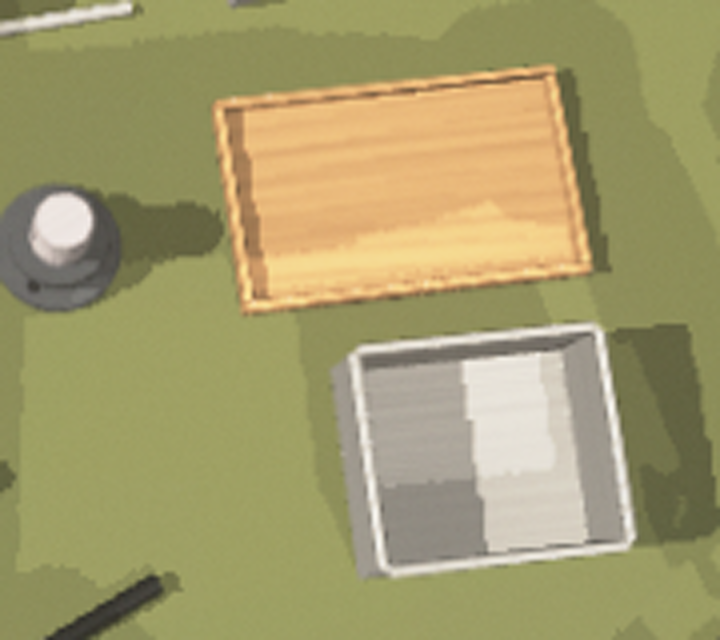

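Run:
```python
from h import *
t1=lambda L:[(170+x/3.6,160+y/3.6) for x,y in L]
t2=lambda L:[(340+x/4,140+y/4) for x,y in L]
np.set_printoptions(precision=4,suppress=True)
print("rack corners",px2w("top",t1([(484,181),(482,287),(79,279),(84,177)]),.012)[:,:2])
print("post tips",px2w("top",t1([(446,217),(327,216),(212,208),(97,212)]),.077)[:,:2])
print("cover top",px2w("top",t1([(668,126)])+t2([(64,222)]),.082)[:,:2], "base",px2w("top",t1([(663,151)])+t2([(58,248)]),.011)[:,:2])
print("tray outer",px2w("top",t2([(216,103),(553,68),(592,270),(246,312)]),.018)[:,:2])
print("bin",px2w("top",t2([(350,350),(600,327),(634,545),(386,574)]),.075)[:,:2])
print("coil corners 1",px2w("top",t1([(416,190),(478,190),(477,256),(412,255)]),.062)[:,:2])
print("coil corners 2",px2w("top",t1([(303,183),(367,190),(357,255),(294,248)]),.062)[:,:2])
print("coil corners 4",px2w("top",t1([(87,175),(150,206),(124,260),(57,230)]),.062)[:,:2])
# scene
s1=lambda L:[(250+x/3.4,150+y/3.4) for x,y in L]
print("scene cover top",px2w("scene",s1([(105,140)]),.082)[:,:2],"posts",px2w("scene",s1([(337,98),(454,100),(688,105)]),.077)[:,:2])
```

```text
rack corners [[0.5596 0.1087]
 [0.4833 0.112 ]
 [0.4975 0.3995]
 [0.5717 0.3973]]
post tips [[0.5223 0.133 ]
 [0.5256 0.2134]
 [0.5335 0.2918]
 [0.5332 0.3709]]
cover top [[ 0.5793 -0.0192]
 [ 0.578  -0.0202]] base [[ 0.5776 -0.0202]
 [ 0.5774 -0.0211]]
tray outer [[ 0.6697 -0.1288]
 [ 0.6881 -0.3576]
 [ 0.55   -0.3696]
 [ 0.53   -0.1392]]
bin [[ 0.4939 -0.1921]
 [ 0.5026 -0.3509]
 [ 0.3674 -0.3595]
 [ 0.3573 -0.2044]]
coil corners 1 [[0.5445 0.1539]
 [0.5432 0.1115]
 [0.4975 0.1133]
 [0.4996 0.1575]]
coil corners 2 [[0.5519 0.2316]
 [0.5456 0.1876]
 [0.5007 0.195 ]
 [0.5069 0.238 ]]
coil corners 4 [[0.5623 0.3823]
 [0.5391 0.3377]
 [0.502  0.3553]
 [0.5243 0.4026]]
scene cover top [[ 0.584  -0.0174]] posts [[0.5271 0.1373]
 [0.5316 0.2164]
 [0.5416 0.3752]]
```

Call:
{"fn": "step_arm", "kwargs": {
  "series": [
    [[40,52.7,3],1.25,0],
    [[40,52.7,3],1.25,0],
    [[40,52.7,3],1.25,0],
    [[40,52.7,3],1.25,0],
    [[40,52.7,3],1.25,0]
  ],
  "newtons": 40
}}

```text
clock: 0.78
tcp_pos: [0.3675, -0.2963, 0.2452]
orientation: [-0.0, 0.809, 0.588, -0.0]
wrist_force: [0.9, -0.2, 0.1]
finger_gap: 0.0851
```

Call:
{"fn": "step_arm", "kwargs": {
  "series": [
    [[21,27.6,0.5],0.31,0],
    [[21,27.6,0.5],0.31,0],
    [[21,27.6,0.5],0.31,0],
    [[21,27.6,0.5],0.31,0],
    [[21,27.6,0.5],0.31,0]
  ]
}}

```text
clock: 1.4
tcp_pos: [0.5565, -0.0473, 0.2495]
orientation: [-0.0, 0.708, 0.706, -0.0]
wrist_force: [1.0, -1.9, 0.2]
finger_gap: 0.0855
```

Call:
{"fn": "step_arm", "kwargs": {
  "series": [
    [[0,0,0],0,0],
    [[0,0,0],0,0]
  ]
}}

```text
clock: 1.65
tcp_pos: [0.5561, -0.0469, 0.249]
orientation: [-0.001, 0.708, 0.707, -0.001]
wrist_force: [0.0, 0.6, 0.1]
finger_gap: 0.0853
```

```bash
cat > s.py <<'E'
from h import *
import sys
np.set_printoptions(precision=4,suppress=True)
def st():
    s=env.get_state();q=s["orientation"];print(round(s["clock"],2),s["tcp_pos"],"yaw",round(2*np.arctan2(q[2],q[1]),4),"F",s["wrist_force"],"gap",round(s["finger_gap"],4))
E
python3 - <<'E'
from s import *
st();save("wrist","w1.png")
print(w2px("wrist",[[.578,-.02,.082],[.578,-.02,.026]]))
E
```

```text
1.65 [ 0.5561 -0.0469  0.249 ] yaw 1.5693 F [0.0033 0.5894 0.1065] gap 0.0853
[[339.1651 160.6276]
 [336.2507 155.3638]]
```

View pics/w1.png

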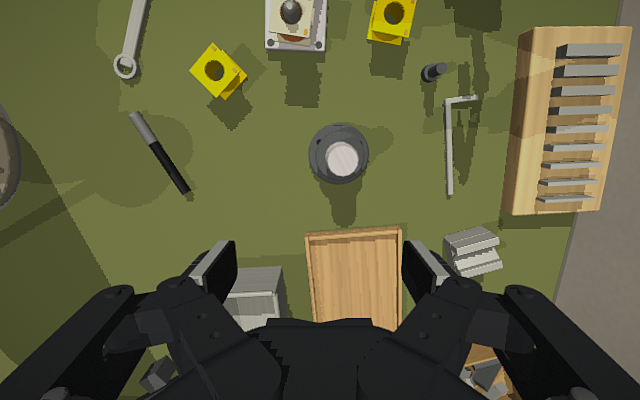

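Run:
```python
from s import *
crop("wrist","w1c.png",(290,110,390,200),7)
print(px2w("wrist",[(342,159)],.082), -np.load("last_wrist.npz")["T"][:3,:3].T@np.load("last_wrist.npz")["T"][:3,3])
```

```text
[[ 0.5811 -0.0182  0.082 ]] [0.5563 0.0181 0.3909]
```

View pics/w1c.png

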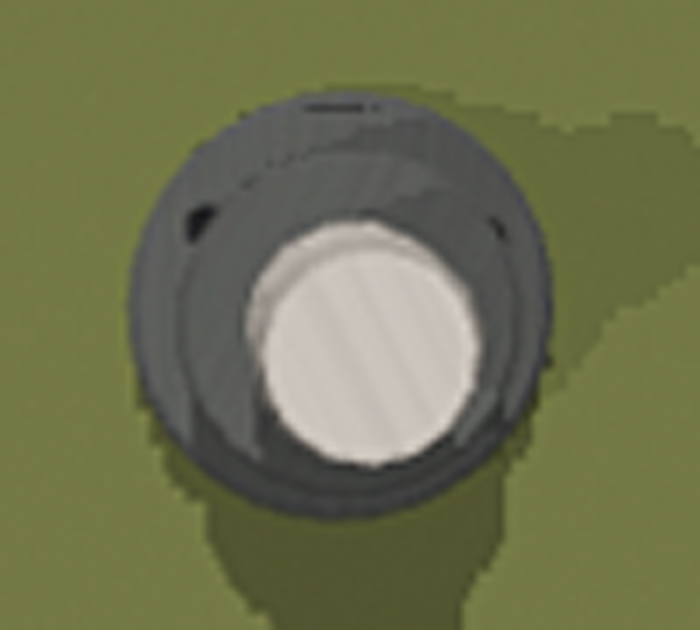

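Run:
```python
from s import *
print(px2w("wrist",[(342.9,160.7),(338.6,153.4),(339.7,155.8)],[.082,.011,.036]))
```

```text
[[ 0.5822 -0.0201  0.082 ]
 [ 0.5821 -0.0189  0.011 ]
 [ 0.5818 -0.0195  0.036 ]]
```

Call:
{"fn": "step_arm", "kwargs": {
  "series": [
    [[2.5,2.75,-3],0,0],
    [[2.5,2.75,-9],0,0],
    [[2.5,2.75,-15],0,0],
    [[2.5,2.75,-20],0,0],
    [[2.5,2.75,-20.2],0,0]
  ]
}}

```text
clock: 2.33
tcp_pos: [0.5765, -0.0212, 0.0437]
orientation: [-0.004, 0.709, 0.705, -0.003]
wrist_force: [-0.2, 0.3, -0.6]
finger_gap: 0.0853
```

Call:
{"fn": "step_arm", "kwargs": {
  "series": [
    [[0,0,0],0,0],
    [[0,0,0],0,0]
  ]
}}

```text
clock: 2.58
tcp_pos: [0.5779, -0.0222, 0.0461]
orientation: [-0.003, 0.71, 0.705, -0.002]
wrist_force: [0.6, 0.2, 0.2]
finger_gap: 0.0852
```

Run:
```python
from s import *
st();save("wrist","w2.png")
```

```text
2.58 [ 0.5779 -0.0222  0.0461] yaw 1.564 F [0.6288 0.1784 0.2269] gap 0.0852
```

View pics/w2.png

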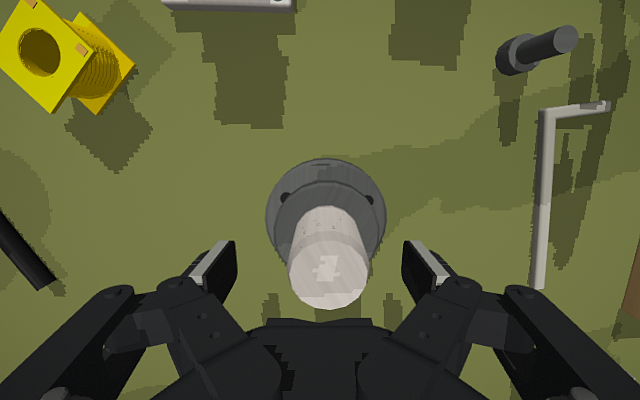

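Call:
{"fn": "step_arm", "kwargs": {
  "series": [
    [[0.35,0.25,-0.1],0,0],
    [[0.35,0.25,-0.1],0,0],
    [[0.35,0.25,-0.1],0,255],
    [[0.35,0.25,-0.1],0,255],
    [[0.35,0.25,-0.1],0,255]
  ]
}}

```text
clock: 3.25
tcp_pos: [0.5815, -0.0194, 0.0452]
orientation: [-0.003, 0.709, 0.705, -0.002]
wrist_force: [0.0, 1.1, 1.0]
finger_gap: 0.0391
```

Call:
{"fn": "step_arm", "kwargs": {
  "series": [
    [[0,0,0],0,255],
    [[0,0,0],0,255],
    [[0,0,0],0,255],
    [[0,0,0],0,255]
  ]
}}

```text
clock: 3.75
tcp_pos: [0.5816, -0.0194, 0.0453]
orientation: [-0.003, 0.709, 0.705, -0.002]
wrist_force: [0.2, -0.3, 1.4]
finger_gap: 0.0396
```

Run:
```python
from s import *
st();save("wrist","w3.png")
```

```text
3.75 [ 0.5816 -0.0194  0.0453] yaw 1.5645 F [ 0.2141 -0.2977  1.4104] gap 0.0396
```

View pics/w3.png

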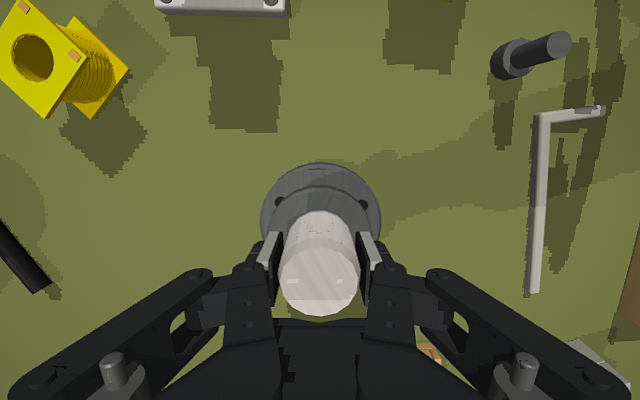

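Call:
{"fn": "step_arm", "kwargs": {
  "series": [
    [[0,0,1],0,255],
    [[0,0,3],0,255],
    [[0,0,5],0,255],
    [[0,0,7],0,255],
    [[0,0,7],0,255]
  ],
  "newtons": 60
}}

```text
clock: 4.42
tcp_pos: [0.5828, -0.0196, 0.1171]
orientation: [-0.001, 0.709, 0.705, -0.001]
wrist_force: [0.5, 0.4, -1.5]
finger_gap: 0.0388
```

Run:
```python
from s import *
st();save("wrist","w4.png")
```

```text
4.42 [ 0.5828 -0.0196  0.1171] yaw 1.5645 F [ 0.4567  0.4189 -1.4693] gap 0.0388
```

View pics/w4.png

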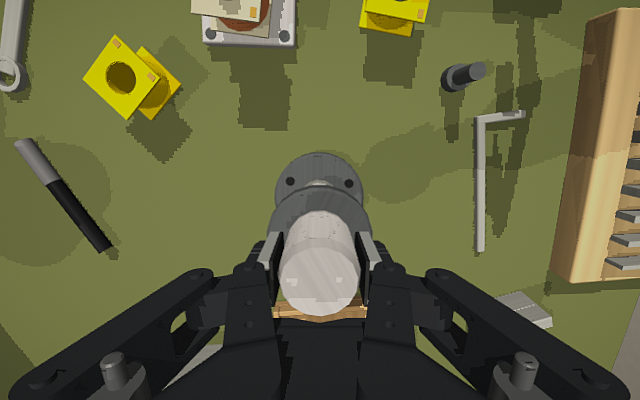

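Cover is held (centre ≈ (320,283)), clear of the gauge base (320,190). Move to park.

Call:
{"fn": "step_arm", "kwargs": {
  "series": [
    [[-5,0.2,0],0,255],
    [[-10,0.3,0],0,255],
    [[-12.6,0.4,0],0,255],
    [[-12.6,0.4,-3],0,255],
    [[-12.6,0.4,-7],0,255]
  ]
}}

```text
clock: 5.1
tcp_pos: [0.4562, -0.0156, 0.0453]
orientation: [-0.001, 0.709, 0.705, -0.001]
wrist_force: [-0.6, 0.1, -2.4]
finger_gap: 0.0388
```

Call:
{"fn": "step_arm", "kwargs": {
  "series": [
    [[0,0,-1],0,255],
    [[0,0,-1],0,255]
  ]
}}

```text
clock: 5.35
tcp_pos: [0.4553, -0.0154, 0.0346]
orientation: [-0.002, 0.709, 0.705, -0.002]
wrist_force: [0.5, -0.9, -1.5]
finger_gap: 0.0388
```

Call:
{"fn": "step_arm", "kwargs": {
  "series": [
    [[0,0,-1],0,255],
    [[0,0,-1.3],0,255],
    [[0,0,-1.55],0,255],
    [[0,0,-1.55],0,255]
  ]
}}

```text
clock: 5.85
tcp_pos: [0.4555, -0.0154, 0.0194]
orientation: [-0.002, 0.709, 0.705, -0.002]
wrist_force: [-0.0, -0.8, -1.8]
finger_gap: 0.0385
```

Call:
{"fn": "step_arm", "kwargs": {
  "series": [
    [[0,0,-0.1],0,255],
    [[0,0,-0.15],0,255],
    [[0,0,-0.15],0,255]
  ]
}}

```text
clock: 6.22
tcp_pos: [0.4556, -0.0155, 0.0193]
orientation: [-0.001, 0.709, 0.705, -0.002]
wrist_force: [-3.7, 1.7, 13.2]
finger_gap: 0.0387
```

Call:
{"fn": "step_arm", "kwargs": {
  "series": [
    [[0,0,0],0,0],
    [[0,0,0],0,0],
    [[0,0,0],0,0],
    [[0,0,6],0,0],
    [[0,0,12],0,0]
  ],
  "newtons": 40
}}

```text
clock: 6.85
tcp_pos: [0.4547, -0.0153, 0.1399]
orientation: [-0.003, 0.709, 0.705, -0.002]
wrist_force: [1.3, -0.5, -0.2]
finger_gap: 0.0855
```

Call:
{"fn": "step_arm", "kwargs": {
  "series": [
    [[2,3,8],0,0],
    [[6,8,9],0,0],
    [[6,12,9],0,0],
    [[6,12,9],0,0],
    [[6,12,9],0,0]
  ]
}}

```text
clock: 7.48
tcp_pos: [0.5142, 0.1046, 0.2292]
orientation: [-0.003, 0.709, 0.705, -0.003]
wrist_force: [0.2, 0.1, 0.4]
finger_gap: 0.0851
```

Run:
```python
from s import *
st();save("wrist","w5.png");save("top","t5.png",(170,140,410,320),3.3)
```

```text
7.47 [0.5142 0.1046 0.2292] yaw 1.5652 F [0.2126 0.1108 0.3741] gap 0.0851
```

View pics/w5.png

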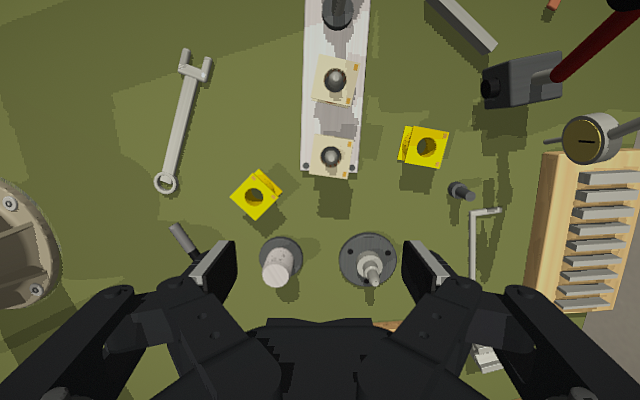

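View pics/t5.png

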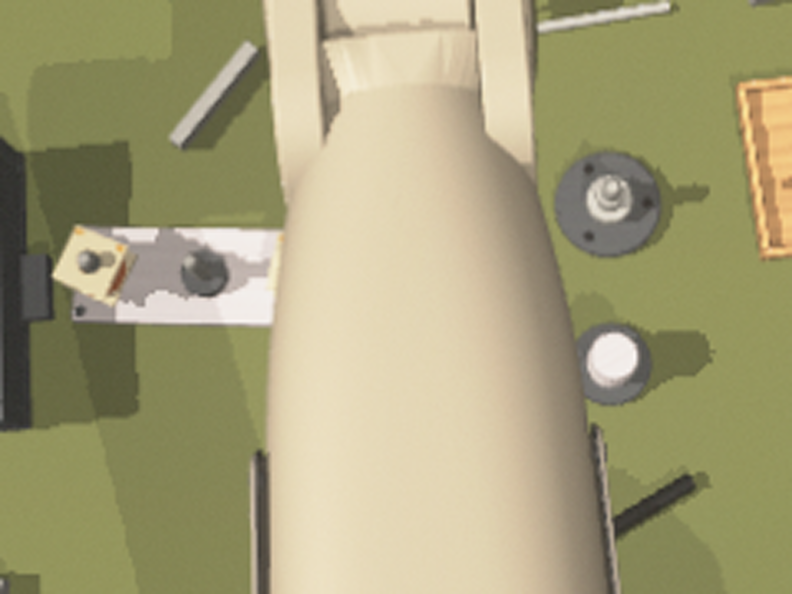

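Run:
```python
from s import *
print(px2w("top",[(354.8,197.0)],[.066]))
crop("wrist","w5a.png",(290,40,380,190),4.5)
crop("wrist","w5b.png",(330,220,410,300),8)
```

```text
[[ 0.578  -0.0183  0.066 ]]
```

View pics/w5a.png

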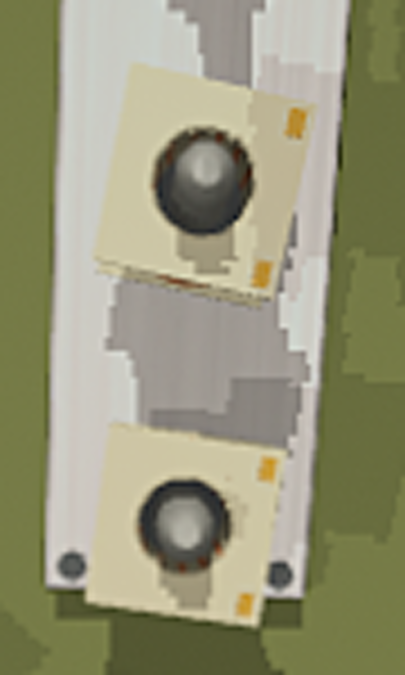

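View pics/w5b.png

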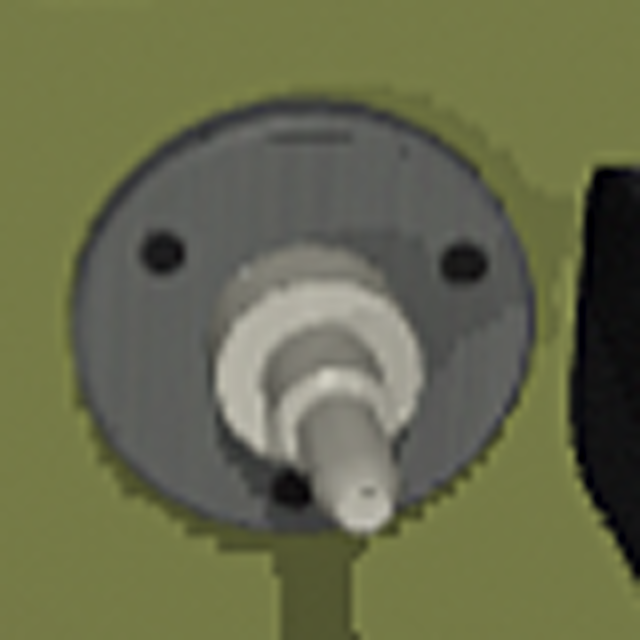

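Run:
```python
from s import *
print(px2w("wrist",[(375.6,283.8),(368.1,259.7)],[.068,.011]))
a=lambda L:[(290+x/4.5,40+y/4.5) for x,y in L]
for L in ([(112,423),(288,448),(258,627),(85,603)],[(133,64),(313,103),(269,300),(95,258)]):
    P=px2w("wrist",a(L),.062)[:,:2]; print(P,P.mean(0)); e=(P[1]-P[0]+P[2]-P[3]); print("yaw",np.arctan2(e[1],e[0]))
print("post tips",px2w("wrist",a([(187,538),(209,165)]),.077))
```

```text
[[ 0.5822 -0.0203  0.068 ]
 [ 0.582  -0.0167  0.011 ]]
[[0.5084 0.1606]
 [0.5512 0.1545]
 [0.5448 0.1102]
 [0.5012 0.1165]] [0.5264 0.1355]
yaw -0.14256063241573233
[[0.5138 0.2407]
 [0.555  0.2323]
 [0.5458 0.189 ]
 [0.5047 0.1987]] [0.5298 0.2152]
yaw -0.21671786197394619
post tips [[0.5262 0.1345 0.077 ]
 [0.5306 0.2166 0.077 ]]
```

Call:
{"fn": "step_arm", "kwargs": {
  "series": [
    [[1.2,3.1,-1],-0.137,0],
    [[1.2,3.1,-6],-0.137,0],
    [[1.2,3.1,-10],-0.137,0],
    [[1.2,3.1,-13],-0.137,0],
    [[1.2,3.1,-13],-0.137,0]
  ]
}}

```text
clock: 8.2
tcp_pos: [0.5236, 0.1332, 0.0968]
orientation: [-0.005, 0.757, 0.653, -0.005]
wrist_force: [-0.5, -0.2, -0.1]
finger_gap: 0.0856
```

Run:
```python
from s import *
st();save("wrist","w6.png")
```

```text
8.2 [0.5236 0.1332 0.0968] yaw 1.424 F [-0.4785 -0.2458 -0.0846] gap 0.0856
```

View pics/w6.png

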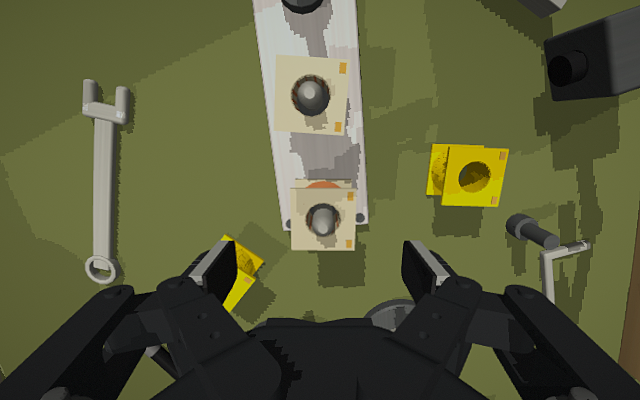

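Call:
{"fn": "step_arm", "kwargs": {
  "series": [
    [[0.28,0.25,-2],0,0],
    [[0.28,0.25,-4],0,0],
    [[0.28,0.25,-6],0,0],
    [[0.28,0.25,-6.6],0,0],
    [[0.28,0.25,-6.6],0,0]
  ]
}}

```text
clock: 8.88
tcp_pos: [0.5286, 0.1358, 0.0337]
orientation: [-0.004, 0.757, 0.653, -0.004]
wrist_force: [0.6, -1.1, -1.4]
finger_gap: 0.0853
```

Call:
{"fn": "step_arm", "kwargs": {
  "series": [
    [[0,0.1,0],0,150],
    [[0,0.1,0],0,255],
    [[0,0.1,0],0,255],
    [[0,0.1,0],0,255],
    [[0,0.1,0],0,255]
  ]
}}

```text
clock: 9.5
tcp_pos: [0.5292, 0.1369, 0.0346]
orientation: [-0.003, 0.757, 0.653, -0.003]
wrist_force: [-1.1, 0.1, 5.2]
finger_gap: 0.0432
```

Run:
```python
from s import *
st();save("wrist","w7.png")
```

```text
9.5 [0.5292 0.1369 0.0346] yaw 1.4239 F [-1.0974  0.1423  5.1927] gap 0.0432
```

View pics/w7.png

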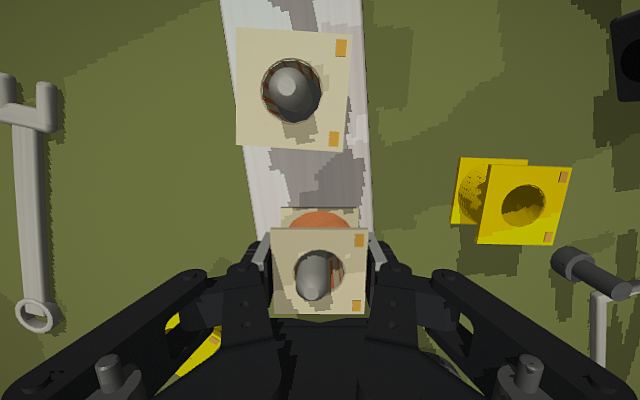

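Call:
{"fn": "step_arm", "kwargs": {
  "series": [
    [[0,0,1],0,255],
    [[0,0,3],0,255],
    [[0,0,6],0,255],
    [[0,0,8],0,255],
    [[0,0,8],0,255]
  ],
  "newtons": 50
}}

```text
clock: 10.18
tcp_pos: [0.5304, 0.1371, 0.1163]
orientation: [-0.002, 0.757, 0.653, -0.001]
wrist_force: [-0.1, 0.1, -1.5]
finger_gap: 0.0433
```

Run:
```python
from s import *
st();save("wrist","w8.png")
crop("wrist","w8c.png",(240,190,400,330),5)
```

```text
10.18 [0.5304 0.1371 0.1163] yaw 1.424 F [-0.1133  0.0693 -1.4875] gap 0.0433
```

View pics/w8c.png

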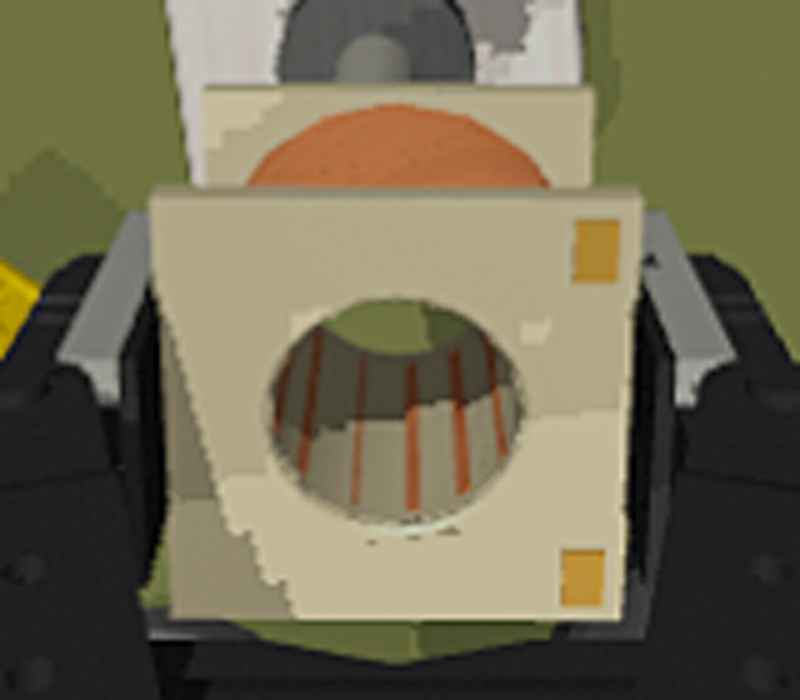

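Run:
```python
from s import *
z=.1163-.0086+.036
P=px2w("wrist",[(240+x/5,190+y/5) for x,y in [(152,190),(640,190),(624,618),(170,618),(397,414)]],z)[:,:2]
print(P,P[:4].mean(0),P[:4].mean(0)-env.get_state()["tcp_pos"][:2])
```

```text
[[0.5121 0.161 ]
 [0.5549 0.1548]
 [0.549  0.1109]
 [0.5053 0.1171]
 [0.5304 0.1361]] [0.5303 0.136 ] [ 0.0008 -0.001 ]
```

Call:
{"fn": "step_arm", "kwargs": {
  "series": [
    [[1.7,-5,0],0,255],
    [[3.5,-10,0],0,255],
    [[5.2,-15.5,0],0,255],
    [[5.2,-15.5,-1],0,255],
    [[5.2,-15.5,-2],0,255]
  ]
}}

```text
clock: 10.85
tcp_pos: [0.5802, -0.018, 0.093]
orientation: [-0.004, 0.757, 0.653, -0.003]
wrist_force: [-0.5, 0.4, -1.6]
finger_gap: 0.0431
```

Call:
{"fn": "step_arm", "kwargs": {
  "series": [
    [[0,0,0],0,255],
    [[0,0,0],0,255]
  ]
}}

```text
clock: 11.1
tcp_pos: [0.5795, -0.0166, 0.0926]
orientation: [-0.005, 0.757, 0.654, -0.004]
wrist_force: [-0.4, -0.0, -2.4]
finger_gap: 0.0436
```

Run:
```python
from s import *
st();save("wrist","w9.png")
crop("wrist","w9c.png",(240,190,400,330),5)
```

```text
11.1 [ 0.5795 -0.0166  0.0926] yaw 1.425 F [-0.4327 -0.0445 -2.4301] gap 0.0436
```

View pics/w9c.png

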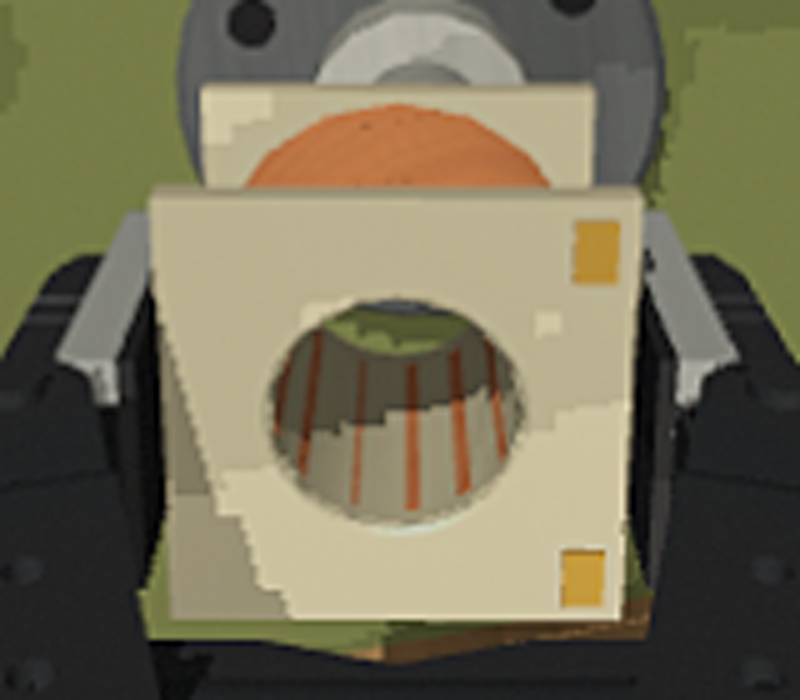

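Call:
{"fn": "step_arm", "kwargs": {
  "series": [
    [[0.22,-0.2,0],0,255],
    [[0.22,-0.2,-0.5],0,255],
    [[0.22,-0.2,-1],0,255],
    [[0.22,-0.2,-1.3],0,255],
    [[0.22,-0.2,-1.3],0,255]
  ]
}}

```text
clock: 11.78
tcp_pos: [0.5818, -0.0188, 0.0795]
orientation: [-0.005, 0.757, 0.654, -0.004]
wrist_force: [0.3, -0.2, -1.2]
finger_gap: 0.0432
```

Run:
```python
from s import *
st();save("wrist","w10.png",(240,190,400,330),5)
```

```text
11.78 [ 0.5818 -0.0188  0.0795] yaw 1.4247 F [ 0.2757 -0.1593 -1.1622] gap 0.0432
```

View pics/w10.png

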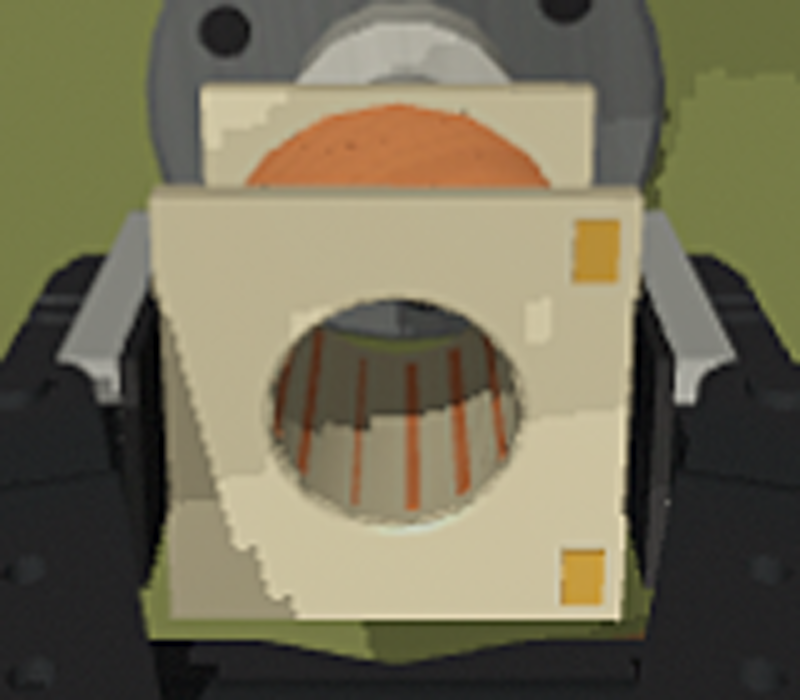

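Call:
{"fn": "step_arm", "kwargs": {
  "series": [
    [[0.0,0.05,-0.5],0,255],
    [[0.0,0.05,-1],0,255],
    [[0.0,0.05,-1.5],0,255],
    [[0.0,0.05,-2],0,255],
    [[0.0,0.05,-2],0,255]
  ]
}}

```text
clock: 12.45
tcp_pos: [0.5815, -0.0182, 0.0592]
orientation: [-0.005, 0.757, 0.654, -0.004]
wrist_force: [0.9, -0.1, -1.3]
finger_gap: 0.0433
```

Run:
```python
from s import *
st();save("wrist","w11.png",(240,190,400,330),5)
```

```text
12.45 [ 0.5815 -0.0182  0.0592] yaw 1.4247 F [ 0.9473 -0.1125 -1.294 ] gap 0.0433
```

View pics/w11.png

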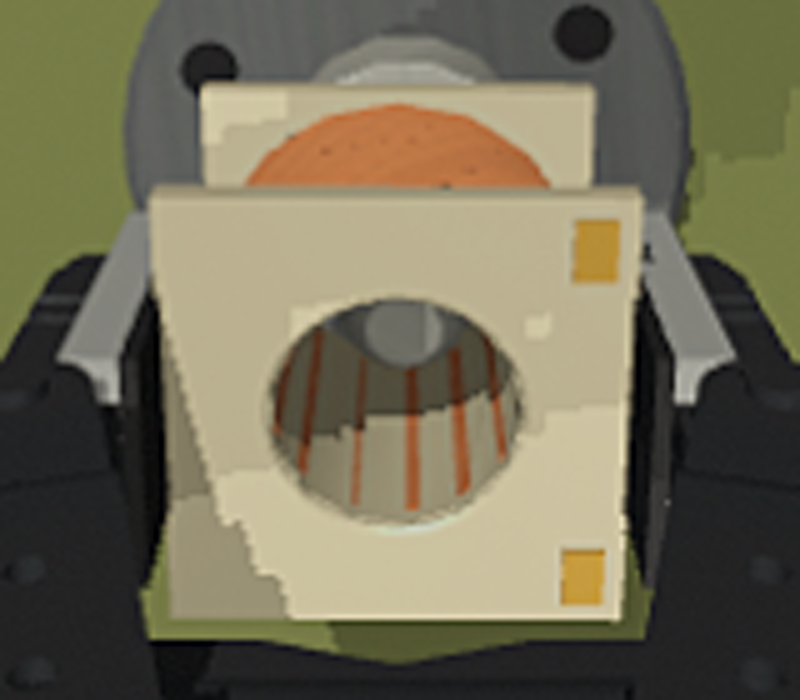

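Run:
```python
from s import *
print(px2w("wrist",[(320.8,256.4),(319.4,272.6)],[.068,.0866]))
```

```text
[[ 0.5821 -0.0203  0.068 ]
 [ 0.5817 -0.0192  0.0866]]
```

Call:
{"fn": "step_arm", "kwargs": {
  "series": [
    [[0.0,-0.1,0],0,255],
    [[0.0,-0.1,-0.3],0,255],
    [[0.0,-0.1,-0.6],0,255],
    [[0.0,-0.1,-0.9],0,255],
    [[0.0,-0.1,-1.1],0,255]
  ]
}}

```text
clock: 13.12
tcp_pos: [0.5816, -0.0193, 0.0482]
orientation: [-0.005, 0.757, 0.654, -0.004]
wrist_force: [0.1, 0.5, -1.3]
finger_gap: 0.0431
```

Past the step with no force: still free. Continue down to the seat.

Call:
{"fn": "step_arm", "kwargs": {
  "series": [
    [[0.0,0,-0.4],0,255],
    [[0.0,0,-0.8],0,255],
    [[0.0,0,-1.1],0,255],
    [[0.0,0,-1.3],0,255],
    [[0.0,0,-1.3],0,255]
  ]
}}

```text
clock: 13.75
tcp_pos: [0.5816, -0.0193, 0.0351]
orientation: [-0.005, 0.757, 0.654, -0.004]
wrist_force: [-0.5, 0.2, -1.5]
finger_gap: 0.043
```

Call:
{"fn": "step_arm", "kwargs": {
  "series": [
    [[0.0,0,-0.1],0,255],
    [[0.0,0,-0.2],0,255],
    [[0.0,0,-0.2],0,255]
  ]
}}

```text
clock: 14.12
tcp_pos: [0.5818, -0.0193, 0.0347]
orientation: [-0.004, 0.757, 0.654, -0.003]
wrist_force: [-2.8, 0.5, 8.3]
finger_gap: 0.0428
```

Call:
{"fn": "step_arm", "kwargs": {
  "series": [
    [[0,0,2],0,255],
    [[0,0,5],0,255],
    [[0,0,7.5],0.1,255],
    [[1,-6,7.5],0.22,255],
    [[2,-12,7.5],0.22,255]
  ]
}}

```text
clock: 14.75
tcp_pos: [0.6027, -0.1398, 0.1107]
orientation: [-0.003, 0.679, 0.734, -0.004]
wrist_force: [0.4, 0.1, -2.0]
finger_gap: 0.0431
```

Call:
{"fn": "step_arm", "kwargs": {
  "series": [
    [[0.7,-4,0],0,255],
    [[0.7,-5.8,0],0,255],
    [[0.7,-5.8,0],0,255]
  ]
}}

```text
clock: 15.12
tcp_pos: [0.6092, -0.1986, 0.1103]
orientation: [-0.003, 0.68, 0.733, -0.003]
wrist_force: [0.4, 0.5, -1.7]
finger_gap: 0.0433
```

Run:
```python
from s import *
st();save("wrist","w12.png");save("top","t12.png",(340,140,520,300),4)
```

```text
15.12 [ 0.6092 -0.1986  0.1103] yaw 1.6464 F [ 0.4369  0.5348 -1.6912] gap 0.0433
```

View pics/w12.png

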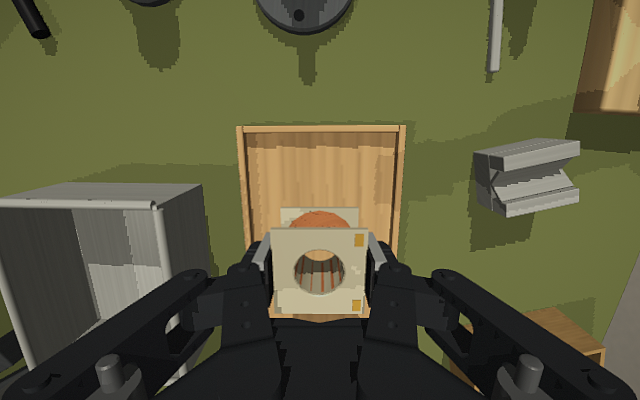

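View pics/t12.png

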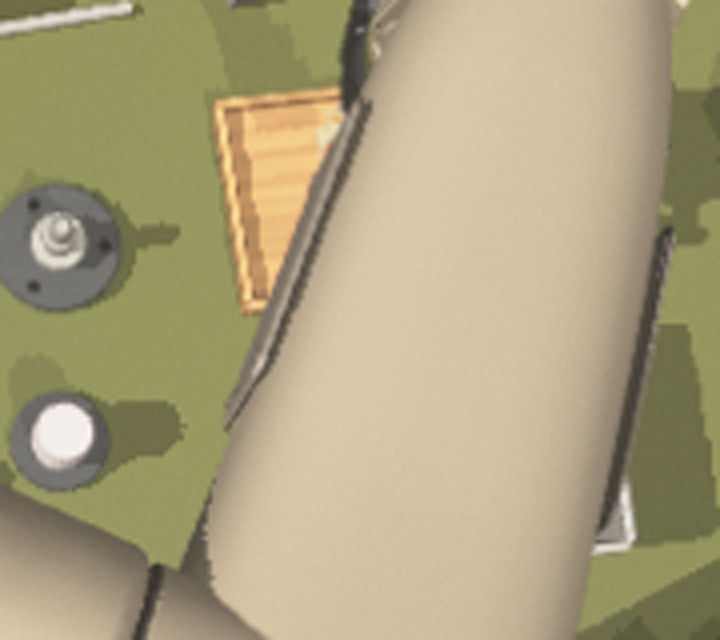

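Run:
```python
from s import *
print(px2w("wrist",[(237,126),(405,125),(244,133),(399,133),(319.5,272)],[.018,.018,.018,.018,.138]))
```

```text
[[ 0.5355 -0.1391  0.018 ]
 [ 0.6734 -0.1278  0.018 ]
 [ 0.5414 -0.1443  0.018 ]
 [ 0.6695 -0.1345  0.018 ]
 [ 0.6095 -0.1988  0.138 ]]
```

Call:
{"fn": "step_arm", "kwargs": {
  "series": [
    [[0,0.3,-3],0,255],
    [[0,0.3,-6],0,255],
    [[0,0.3,-8],0,255],
    [[0,0.3,-9],0,255],
    [[0,0.3,-9],0,255]
  ]
}}

```text
clock: 15.85
tcp_pos: [0.6087, -0.1921, 0.02]
orientation: [-0.004, 0.678, 0.735, -0.004]
wrist_force: [0.3, -0.0, -1.4]
finger_gap: 0.0432
```

Call:
{"fn": "step_arm", "kwargs": {
  "series": [
    [[0,0,-0.3],0,255],
    [[0,0,-0.6],0,255],
    [[0,0,-0.6],0,255]
  ]
}}

```text
clock: 16.23
tcp_pos: [0.6093, -0.1923, 0.0148]
orientation: [-0.004, 0.678, 0.735, -0.003]
wrist_force: [0.4, 0.3, 1.3]
finger_gap: 0.0434
```

Call:
{"fn": "step_arm", "kwargs": {
  "series": [
    [[0,0,0],0,80],
    [[0,0,0],0,80],
    [[0,0,0],0,80],
    [[0,0,4],0,80],
    [[0,0,9],0,0]
  ],
  "newtons": 40
}}

```text
clock: 16.85
tcp_pos: [0.6081, -0.1918, 0.1042]
orientation: [-0.005, 0.678, 0.735, -0.004]
wrist_force: [0.0, 0.4, 0.7]
finger_gap: 0.0745
```

Call:
{"fn": "step_arm", "kwargs": {
  "series": [
    [[-3,6,6],-0.1,0],
    [[-5,12,10],-0.2,0],
    [[-6,18,13],-0.2,0],
    [[-7,24,13],-0.2,0],
    [[-8,30,13],-0.2,0]
  ]
}}

```text
clock: 17.48
tcp_pos: [0.5347, 0.0732, 0.2326]
orientation: [-0.005, 0.749, 0.663, -0.002]
wrist_force: [1.2, -0.2, -1.3]
finger_gap: 0.0854
```

Run:
```python
from s import *
st();save("wrist","w13.png");save("scene","s13.png")
```

```text
17.48 [0.5347 0.0732 0.2326] yaw 1.4495 F [ 1.1964 -0.2379 -1.267 ] gap 0.0854
```

View pics/w13.png

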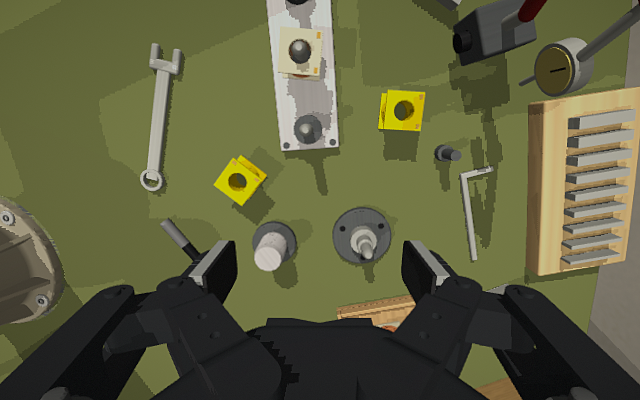

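View pics/s13.png

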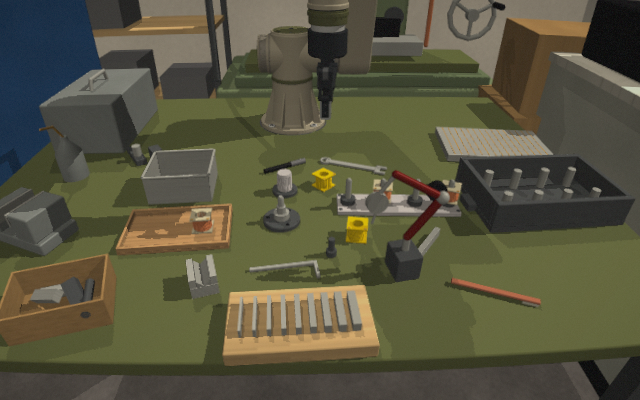

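Call:
{"fn": "step_arm", "kwargs": {
  "series": [
    [[-0.4,5,0],-0.095,0],
    [[-0.4,10,-3],-0.095,0],
    [[-0.4,14.2,-6],-0.095,0],
    [[-0.4,14.2,-11],-0.095,0],
    [[-0.4,14.2,-13.3],-0.095,0]
  ]
}}

```text
clock: 18.2
tcp_pos: [0.5275, 0.2187, 0.0963]
orientation: [-0.007, 0.776, 0.63, -0.004]
wrist_force: [0.3, -0.2, 0.6]
finger_gap: 0.0855
```

Call:
{"fn": "step_arm", "kwargs": {
  "series": [
    [[0,0,0],0,0],
    [[0,0,0],0,0]
  ]
}}

```text
clock: 18.45
tcp_pos: [0.5281, 0.2184, 0.097]
orientation: [-0.007, 0.777, 0.63, -0.004]
wrist_force: [-0.2, -0.2, 0.7]
finger_gap: 0.0853
```

Run:
```python
from s import *
st();save("wrist","w14.png",(220,120,420,270),4)
```

```text
18.45 [0.5281 0.2184 0.097 ] yaw 1.3631 F [-0.1865 -0.2438  0.6683] gap 0.0853
```

View pics/w14.png

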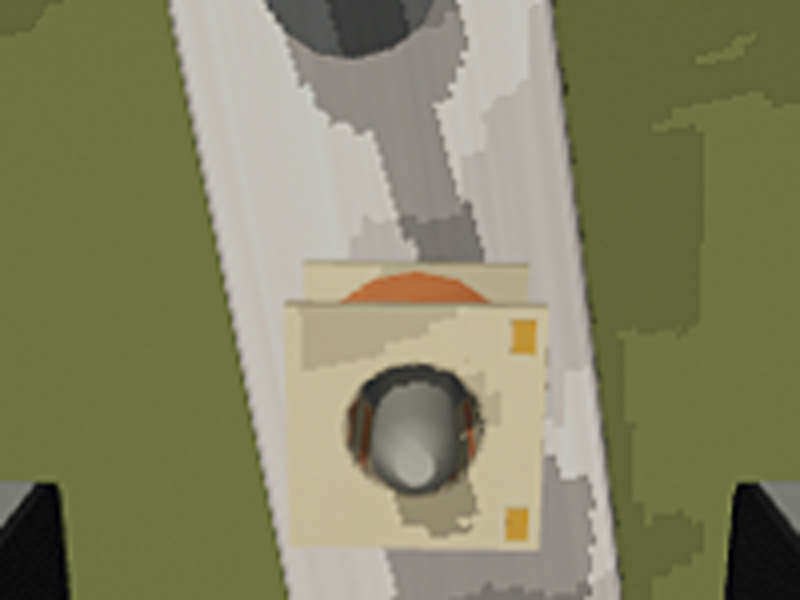

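Run:
```python
from s import *
P=px2w("wrist",[(220+x/4,120+y/4) for x,y in [(286,302),(548,305),(540,551),(289,547)]],.062)[:,:2]
e=P[1]-P[0]+P[2]-P[3];print(P.mean(0),np.arctan2(e[1],e[0]),env.get_state()["tcp_pos"])
```

```text
[0.5301 0.2157] -0.2161389530825555 [0.5286 0.2186 0.0975]
```

Call:
{"fn": "step_arm", "kwargs": {
  "series": [
    [[0.2,-0.3,-1],-0.01,0],
    [[0.2,-0.3,-3],-0.01,0],
    [[0.2,-0.3,-5],-0.01,0],
    [[0.2,-0.3,-6.4],-0.01,0],
    [[0.2,-0.3,-6.4],-0.01,0]
  ]
}}

```text
clock: 19.12
tcp_pos: [0.5299, 0.2152, 0.0327]
orientation: [-0.007, 0.78, 0.626, -0.004]
wrist_force: [0.1, -0.5, 0.7]
finger_gap: 0.0854
```

Call:
{"fn": "step_arm", "kwargs": {
  "series": [
    [[0,0,0],0,150],
    [[0,0,0],0,255],
    [[0,0,0],0,255],
    [[0,0,0],0,255],
    [[0,0,0],0,255]
  ]
}}

```text
clock: 19.75
tcp_pos: [0.5307, 0.2154, 0.0336]
orientation: [-0.006, 0.78, 0.626, -0.003]
wrist_force: [-0.6, 0.1, 6.2]
finger_gap: 0.0433
```

Run:
```python
from s import *
st()
```

```text
19.75 [0.5307 0.2154 0.0336] yaw 1.3528 F [-0.623   0.1325  6.2212] gap 0.0433
```

Call:
{"fn": "step_arm", "kwargs": {
  "series": [
    [[0,0,1],0,255],
    [[0,0,3],0,255],
    [[0,0,6],0,255],
    [[0,0,8],0,255],
    [[0,0,8],0,255]
  ],
  "newtons": 50
}}

```text
clock: 20.38
tcp_pos: [0.5318, 0.2157, 0.1153]
orientation: [-0.006, 0.78, 0.626, -0.002]
wrist_force: [0.2, -0.3, -1.1]
finger_gap: 0.0434
```

Call:
{"fn": "step_arm", "kwargs": {
  "series": [
    [[1.3,-6,0],0,255],
    [[2.6,-12,0],0,255],
    [[3.9,-18,0],0,255],
    [[5.1,-23.4,0],0,255],
    [[5.1,-23.4,-2],0,255]
  ]
}}

```text
clock: 21.0
tcp_pos: [0.5845, -0.0227, 0.0951]
orientation: [-0.004, 0.782, 0.624, -0.001]
wrist_force: [0.2, -0.2, -1.1]
finger_gap: 0.0434
```

Call:
{"fn": "step_arm", "kwargs": {
  "series": [
    [[0,0,0],0,255],
    [[0,0,0],0,255]
  ]
}}

```text
clock: 21.25
tcp_pos: [0.584, -0.0225, 0.0947]
orientation: [-0.005, 0.782, 0.624, -0.001]
wrist_force: [-0.2, -0.6, -1.7]
finger_gap: 0.0434
```

Run:
```python
from s import *
st();save("wrist","w15.png",(240,190,400,330),5)
```

```text
21.25 [ 0.584  -0.0225  0.0947] yaw 1.3472 F [-0.1848 -0.5671 -1.6723] gap 0.0434
```

View pics/w15.png

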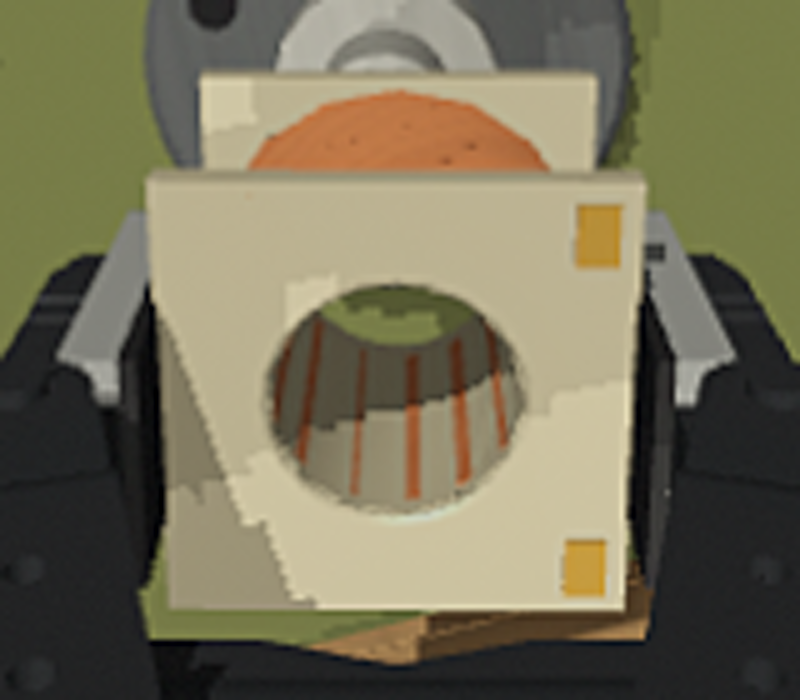

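Run:
```python
from s import *
z=env.get_state()["tcp_pos"][2]-.0076+.036
P=px2w("wrist",[(240+x/5,190+y/5) for x,y in [(148,178),(644,178),(627,609),(168,609),(397,400)]],z)[:,:2]
print(P[:4].mean(0),P[4],env.get_state()["tcp_pos"])
```

```text
[ 0.5844 -0.0218] [ 0.5845 -0.0214] [ 0.5844 -0.0222  0.0952]
```

Call:
{"fn": "step_arm", "kwargs": {
  "series": [
    [[-0.26,0.2,0],0,255],
    [[-0.26,0.2,-0.8],0,255],
    [[-0.26,0.2,-1.6],0,255],
    [[-0.26,0.2,-2.6],0,255],
    [[-0.26,0.2,-3.4],0,255]
  ]
}}

```text
clock: 21.92
tcp_pos: [0.5814, -0.0201, 0.0602]
orientation: [-0.005, 0.781, 0.624, -0.001]
wrist_force: [-1.2, 0.2, -0.4]
finger_gap: 0.0428
```

Run:
```python
from s import *
st();save("wrist","w16.png",(240,190,400,330),5)
```

```text
21.93 [ 0.5814 -0.0201  0.0602] yaw 1.3478 F [-1.1592  0.2198 -0.3992] gap 0.0428
```

View pics/w16.png

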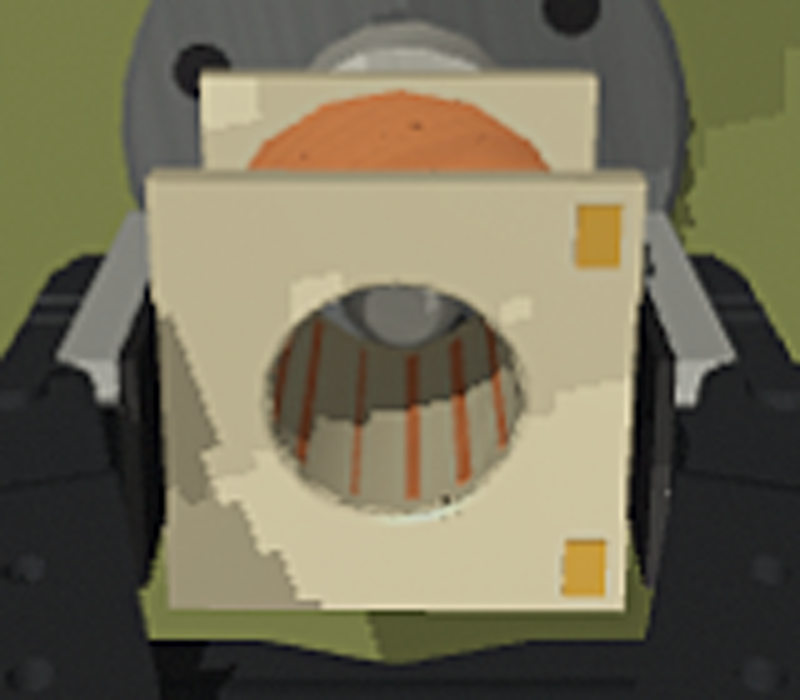

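Call:
{"fn": "step_arm", "kwargs": {
  "series": [
    [[0,0,-0.3],0,255],
    [[0,0,-0.6],0,255],
    [[0,0,-0.9],0,255],
    [[0,0,-1.2],0,255],
    [[0,0,-1.2],0,255]
  ]
}}

```text
clock: 22.6
tcp_pos: [0.5806, -0.02, 0.047]
orientation: [-0.006, 0.781, 0.624, -0.002]
wrist_force: [-0.2, -0.1, -0.5]
finger_gap: 0.0433
```

Call:
{"fn": "step_arm", "kwargs": {
  "series": [
    [[0.08,0,-0.4],0,255],
    [[0.08,0,-0.8],0,255],
    [[0.08,0,-1.1],0,255],
    [[0.08,0,-1.25],0,255],
    [[0.08,0,-1.45],0,255]
  ]
}}

```text
clock: 23.22
tcp_pos: [0.5814, -0.02, 0.0336]
orientation: [-0.006, 0.781, 0.624, -0.002]
wrist_force: [-6.1, 0.0, 18.1]
finger_gap: 0.0436
```

Call:
{"fn": "step_arm", "kwargs": {
  "series": [
    [[0,0,-0.1],0,255],
    [[0,0,-0.1],0,255]
  ]
}}

```text
clock: 23.48
tcp_pos: [0.5813, -0.02, 0.0336]
orientation: [-0.005, 0.781, 0.624, -0.002]
wrist_force: [-2.1, 0.5, 6.6]
finger_gap: 0.0433
```

Call:
{"fn": "step_arm", "kwargs": {
  "series": [
    [[0,0,2],0,255],
    [[0,0,5],0,255],
    [[0,0,7.5],0.15,255],
    [[1,-6,7.5],0.3,255],
    [[2,-12,7.5],0.3,255]
  ]
}}

```text
clock: 24.1
tcp_pos: [0.6022, -0.1406, 0.1096]
orientation: [-0.004, 0.678, 0.735, -0.002]
wrist_force: [1.9, 0.1, -1.7]
finger_gap: 0.0432
```

Call:
{"fn": "step_arm", "kwargs": {
  "series": [
    [[0.7,-6,0],0,255],
    [[1.3,-10.9,0],0,255],
    [[1.3,-10.9,0],0,255]
  ]
}}

```text
clock: 24.48
tcp_pos: [0.6154, -0.254, 0.1092]
orientation: [-0.003, 0.68, 0.733, -0.002]
wrist_force: [0.2, 1.0, -1.6]
finger_gap: 0.0432
```

Run:
```python
from s import *
st();save("wrist","w17.png")
```

```text
24.48 [ 0.6154 -0.254   0.1092] yaw 1.6463 F [ 0.2416  1.0196 -1.5756] gap 0.0432
```

View pics/w17.png

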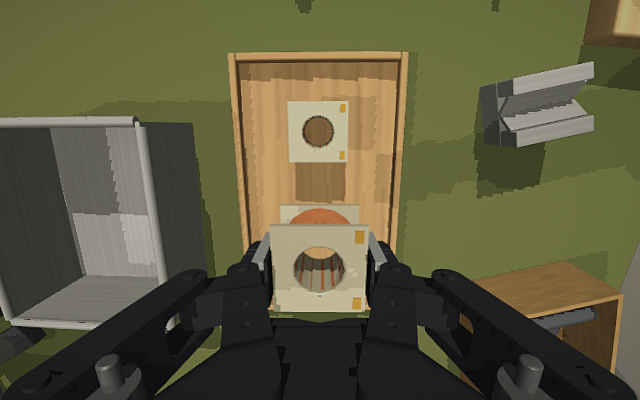

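Call:
{"fn": "step_arm", "kwargs": {
  "series": [
    [[-0.1,0.5,-3],0,255],
    [[-0.1,0.5,-6],0,255],
    [[-0.1,0.5,-8],0,255],
    [[-0.1,0.5,-9],0,255],
    [[-0.1,0.5,-9],0,255]
  ]
}}

```text
clock: 25.15
tcp_pos: [0.6136, -0.2454, 0.0186]
orientation: [-0.005, 0.679, 0.734, -0.002]
wrist_force: [-0.7, -0.1, -0.9]
finger_gap: 0.0432
```

Call:
{"fn": "step_arm", "kwargs": {
  "series": [
    [[0,0,-0.3],0,255],
    [[0,0,-0.55],0,255],
    [[0,0,-0.6],0,255]
  ]
}}

```text
clock: 25.52
tcp_pos: [0.6142, -0.2456, 0.0136]
orientation: [-0.004, 0.679, 0.734, -0.002]
wrist_force: [-1.1, 1.1, 4.7]
finger_gap: 0.0431
```

Call:
{"fn": "step_arm", "kwargs": {
  "series": [
    [[0,0,0],0,80],
    [[0,0,0],0,80],
    [[0,0,0],0,80],
    [[0,0,4],0,80],
    [[0,0,9],0,0]
  ],
  "newtons": 40
}}

```text
clock: 26.15
tcp_pos: [0.613, -0.2451, 0.103]
orientation: [-0.006, 0.679, 0.734, -0.002]
wrist_force: [0.2, -0.6, 0.3]
finger_gap: 0.0749
```

Call:
{"fn": "step_arm", "kwargs": {
  "series": [
    [[-1,6,6],-0.1,0],
    [[-3,12,10],-0.2,0],
    [[-4,18,13],-0.3,0],
    [[-5,24,13],-0.4,0],
    [[-6,30,13],-0.5,0]
  ]
}}

```text
clock: 26.78
tcp_pos: [0.5587, 0.0242, 0.232]
orientation: [-0.006, 0.84, 0.542, 0.0]
wrist_force: [1.3, 0.4, 0.4]
finger_gap: 0.0855
```

Call:
{"fn": "step_arm", "kwargs": {
  "series": [
    [[-1,6,0],0,0],
    [[-1.5,12,0],0,0],
    [[-2,18,0],0,0],
    [[-2,22,0],0,0],
    [[-2,22,0],0,0]
  ]
}}

```text
clock: 27.4
tcp_pos: [0.538, 0.247, 0.2317]
orientation: [-0.006, 0.839, 0.544, 0.0]
wrist_force: [-0.4, -0.3, -0.8]
finger_gap: 0.0855
```

Run:
```python
from s import *
st();save("wrist","w18.png");save("top","t18.png",(170,140,510,320),2.3)
```

```text
27.4 [0.538  0.247  0.2317] yaw 1.1499 F [-0.367  -0.336  -0.8125] gap 0.0855
```

View pics/w18.png

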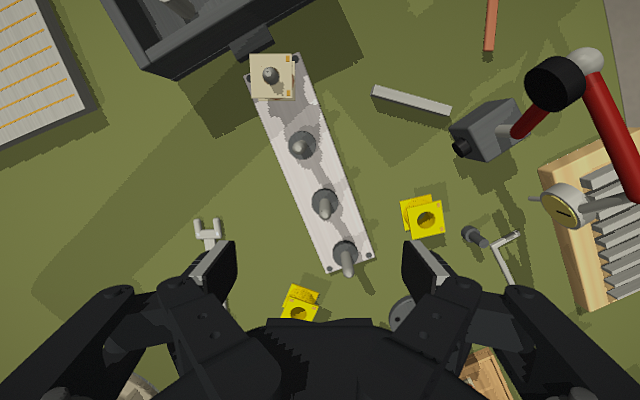

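View pics/t18.png

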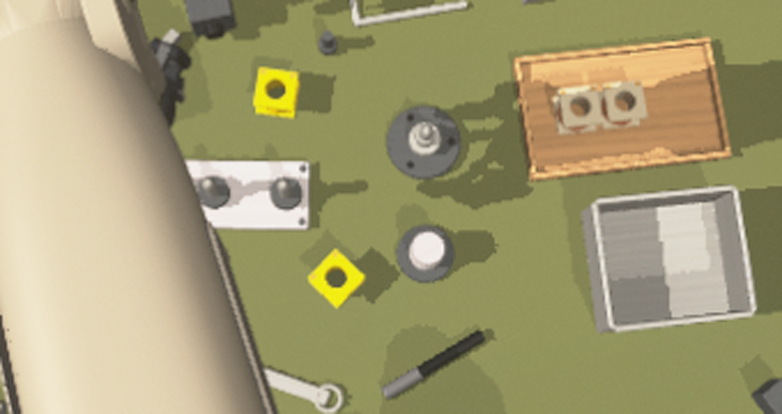

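Run:
```python
from s import *
crop("wrist","w18c.png",(220,30,330,120),7)
```

```text
(no output)
```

View pics/w18c.png

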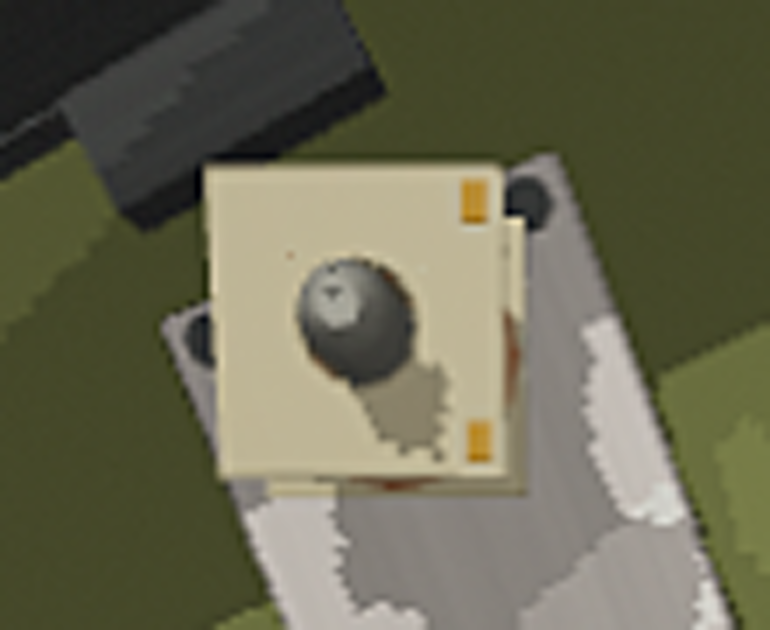

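Run:
```python
from s import *
P=px2w("wrist",[(220+x/7,30+y/7) for x,y in [(205,167),(500,165),(508,472),(218,475)]],.062)[:,:2]
e=P[1]-P[0]+P[2]-P[3];print(P,P.mean(0),np.arctan2(e[1],e[0]),env.get_state()["tcp_pos"])
```

```text
[[0.5269 0.404 ]
 [0.567  0.3859]
 [0.5495 0.3462]
 [0.5087 0.3642]] [0.538  0.3751] -0.41963612475687984 [0.5384 0.2443 0.2317]
```

Run:
```python
from s import *
for z in (0,.03,.06): print(px2w("wrist",[(220+x/7,30+y/7) for x,y in [(380,90),(145,225),(0,175)]],z)[:,:2].tolist())
```

```text
[[0.5532571267978676, 0.42194342392550077], [0.5050313349545305, 0.41962934162928456], [0.485143948296478, 0.43803906057418884]]
[[0.5542177506924448, 0.41254836830516306], [0.5098588258306452, 0.410419835029124], [0.49156606055417446, 0.4273534157582226]]
[[0.5551783745870219, 0.40315331268482535], [0.5146863167067599, 0.4012103284289634], [0.4979881728118709, 0.4166677709422565]]
```

Call:
{"fn": "step_arm", "kwargs": {
  "series": [
    [[0,5,0],0,0],
    [[0,10,-3],0,0],
    [[0,13,-6],0,0],
    [[0,13,-11],0,0],
    [[0,13,-12.3],0,0]
  ]
}}

```text
clock: 28.12
tcp_pos: [0.5365, 0.3719, 0.105]
orientation: [-0.006, 0.841, 0.542, -0.003]
wrist_force: [-0.4, 0.3, 0.2]
finger_gap: 0.0854
```

Call:
{"fn": "step_arm", "kwargs": {
  "series": [
    [[0,0,0],0,0],
    [[0,0,0],0,0]
  ]
}}

```text
clock: 28.38
tcp_pos: [0.5378, 0.3713, 0.1069]
orientation: [-0.005, 0.841, 0.541, -0.002]
wrist_force: [0.7, 0.5, 0.6]
finger_gap: 0.0856
```

Run:
```python
from s import *
st();save("wrist","w19.png")
```

```text
28.38 [0.5378 0.3713 0.1069] yaw 1.1433 F [0.6593 0.4514 0.6081] gap 0.0856
```

View pics/w19.png

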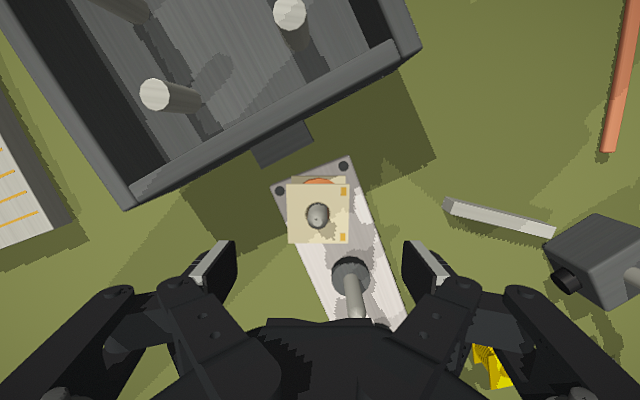

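Run:
```python
from s import *
for z in (.06,.08,.1): print(px2w("wrist",[(127,210),(265,125),(420,48),(258,165),(312,138)],z)[:,:2].tolist())
print(px2w("wrist",[(258,167),(312,140)],0.)[:,:2].tolist())
crop("wrist","w19c.png",(270,160,370,260),6)
```

```text
[[0.4110732578585431, 0.4353339925787723], [0.5315843544361486, 0.4459563766516446], [0.6411092724732338, 0.44771225930085634], [0.5149710619878644, 0.42420274158386284], [0.5564610818090437, 0.4252765949895724]]
[[0.4274635503041437, 0.43471257779025957], [0.5352260234220616, 0.44421124148687563], [0.6331645234515006, 0.4457813728868671], [0.5203702173452706, 0.4247588791668695], [0.5574710924730849, 0.42571913180792686]]
[[0.44385384274974427, 0.43409116300174677], [0.5388676924079745, 0.4424661063221067], [0.6252197744297676, 0.44385048647287784], [0.5257693727026768, 0.4253150167498762], [0.5584811031371262, 0.42616166862628135]]
[[0.4979276621831934, 0.42091665946148904], [0.552703559150117, 0.42237563269649914]]
```

View pics/w19c.png

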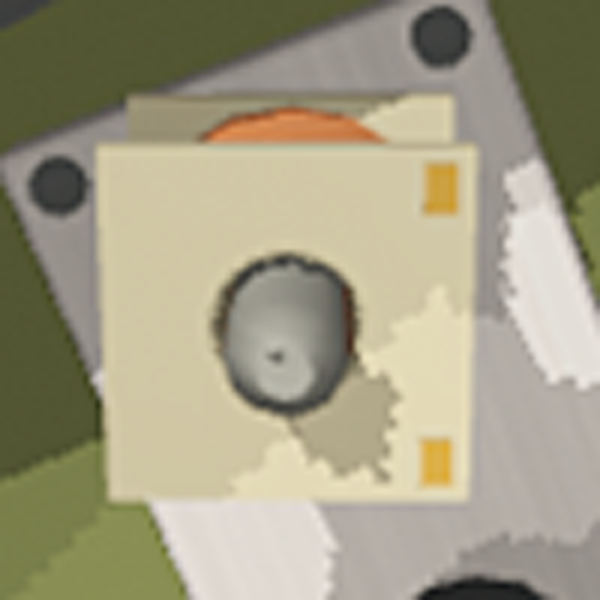

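Run:
```python
from s import *
P=px2w("wrist",[(270+x/6,160+y/6) for x,y in [(97,143),(477,146),(469,498),(108,498)]],.062)[:,:2]
e=P[1]-P[0]+P[2]-P[3];print(P.mean(0),np.arctan2(e[1],e[0]))
```

```text
[0.5381 0.3754] -0.4270766084468506
```

Call:
{"fn": "step_arm", "kwargs": {
  "series": [
    [[0.05,0.4,-1],0,60],
    [[0.05,0.4,-3],0,60],
    [[0.05,0.4,-5],0,60],
    [[0.05,0.4,-7],0,60],
    [[0.05,0.4,-7.3],0,60]
  ]
}}

```text
clock: 29.05
tcp_pos: [0.5377, 0.3754, 0.033]
orientation: [-0.006, 0.841, 0.541, -0.003]
wrist_force: [-0.0, -0.0, 0.4]
finger_gap: 0.0653
```

Call:
{"fn": "step_arm", "kwargs": {
  "series": [
    [[0,0,0],0,150],
    [[0,0,0],0,255],
    [[0,0,0],0,255],
    [[0,0,0],0,255],
    [[0,0,0],0,255]
  ]
}}

```text
clock: 29.68
tcp_pos: [0.5382, 0.3758, 0.0339]
orientation: [-0.006, 0.841, 0.541, -0.002]
wrist_force: [-0.4, 0.4, 2.8]
finger_gap: 0.0435
```

Run:
```python
from s import *
st();save("wrist","w20.png",(220,170,420,330),4)
```

```text
29.68 [0.5382 0.3758 0.0339] yaw 1.1437 F [-0.3825  0.3742  2.841 ] gap 0.0435
```

View pics/w20.png

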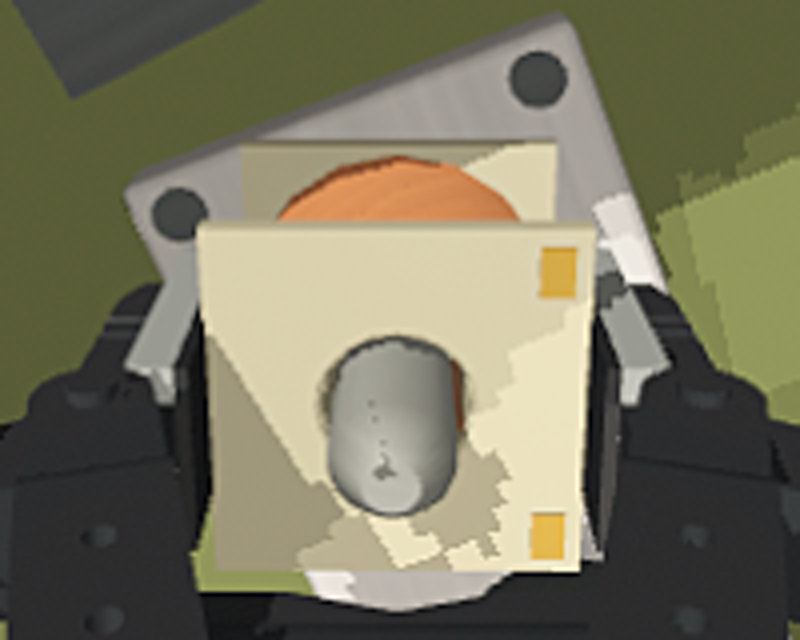

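Call:
{"fn": "step_arm", "kwargs": {
  "series": [
    [[0,0,1],0,255],
    [[0,0,3],0,255],
    [[0,0,6],0,255],
    [[0,0,8],0,255],
    [[0,0,8],0,255]
  ],
  "newtons": 50
}}

```text
clock: 30.35
tcp_pos: [0.5392, 0.3762, 0.1157]
orientation: [-0.005, 0.841, 0.541, -0.001]
wrist_force: [0.5, 0.5, -2.7]
finger_gap: 0.0431
```

Call:
{"fn": "step_arm", "kwargs": {
  "series": [
    [[0.6,-6,0],0,255],
    [[1.2,-12,0],0,255],
    [[1.9,-18,0],0,255],
    [[2.5,-24,0],0,255],
    [[3.2,-30,0],0,255]
  ]
}}

```text
clock: 30.98
tcp_pos: [0.5702, 0.0744, 0.1144]
orientation: [-0.006, 0.841, 0.541, -0.001]
wrist_force: [0.3, 0.1, -2.1]
finger_gap: 0.0432
```

Call:
{"fn": "step_arm", "kwargs": {
  "series": [
    [[0.6,-5,0],0,255],
    [[1.1,-9,0],0,255],
    [[1.1,-9,-2],0,255],
    [[1.1,-9,-2],0,255]
  ]
}}

```text
clock: 31.48
tcp_pos: [0.5788, -0.0159, 0.0916]
orientation: [-0.008, 0.841, 0.541, -0.004]
wrist_force: [-1.0, 0.4, -2.2]
finger_gap: 0.0432
```

Call:
{"fn": "step_arm", "kwargs": {
  "series": [
    [[0,0,0],0,255],
    [[0,0,0],0,255]
  ]
}}

```text
clock: 31.72
tcp_pos: [0.5786, -0.0153, 0.0917]
orientation: [-0.008, 0.841, 0.541, -0.004]
wrist_force: [-0.6, -0.4, -2.4]
finger_gap: 0.0431
```

Run:
```python
from s import *
st();save("wrist","w21.png",(240,190,400,330),5)
```

```text
31.73 [ 0.5786 -0.0153  0.0917] yaw 1.1436 F [-0.5867 -0.4162 -2.4461] gap 0.0431
```

View pics/w21.png

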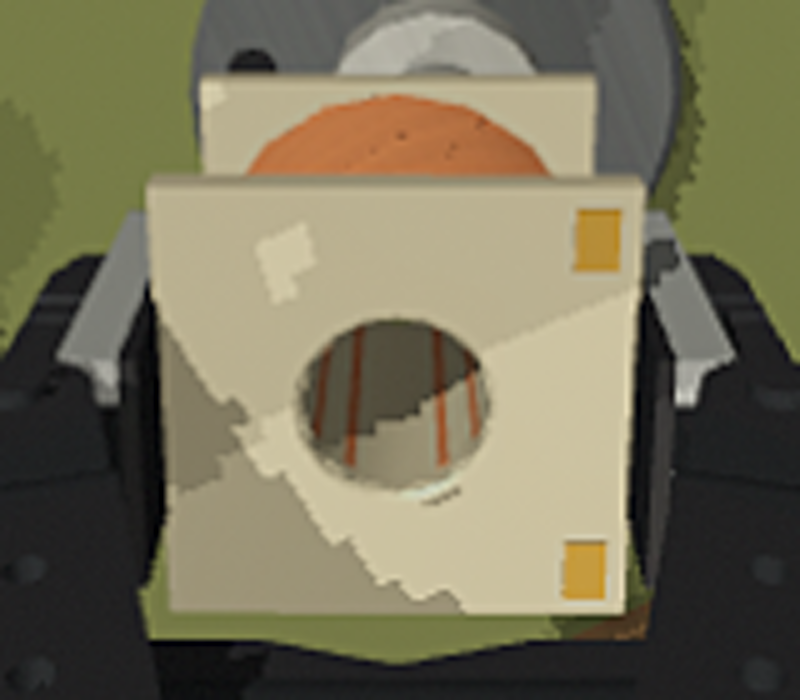

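Run:
```python
from s import *
z=env.get_state()["tcp_pos"][2]-.0079+.036
P=px2w("wrist",[(240+x/5,190+y/5) for x,y in [(148,183),(643,183),(626,613),(170,611),(394,406)]],z)[:,:2]
print(P[:4].mean(0),P[4],env.get_state()["tcp_pos"])
```

```text
[ 0.579  -0.0155] [ 0.579  -0.0152] [ 0.5789 -0.0153  0.092 ]
```

Call:
{"fn": "step_arm", "kwargs": {
  "series": [
    [[0.28,-0.43,0],0,255],
    [[0.28,-0.43,-0.5],0,255],
    [[0.28,-0.43,-1],0,255],
    [[0.28,-0.43,-1.5],0,255],
    [[0.28,-0.43,-1.5],0,255]
  ]
}}

```text
clock: 32.4
tcp_pos: [0.5811, -0.0195, 0.0762]
orientation: [-0.008, 0.841, 0.541, -0.004]
wrist_force: [-1.0, 0.1, -2.0]
finger_gap: 0.0433
```

Call:
{"fn": "step_arm", "kwargs": {
  "series": [
    [[0,0,-0.3],0,255],
    [[0,0,-0.6],0,255],
    [[0,0,-0.9],0,255],
    [[0,0,-1.1],0,255],
    [[0,0,-1.1],0,255]
  ]
}}

```text
clock: 33.02
tcp_pos: [0.5809, -0.0195, 0.065]
orientation: [-0.008, 0.841, 0.541, -0.004]
wrist_force: [0.0, -0.3, -2.0]
finger_gap: 0.0436
```

Run:
```python
from s import *
st();save("wrist","w22.png",(240,190,400,330),5)
```

```text
33.02 [ 0.5809 -0.0195  0.065 ] yaw 1.1436 F [ 0.023  -0.3456 -2.0259] gap 0.0436
```

View pics/w22.png

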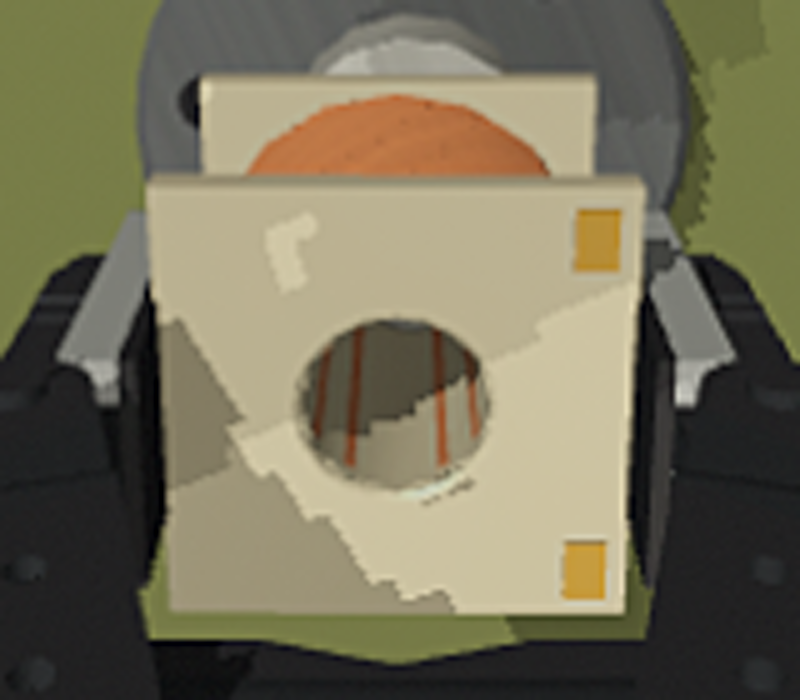

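Call:
{"fn": "step_arm", "kwargs": {
  "series": [
    [[0.07,0,-0.3],0,255],
    [[0.07,0,-0.6],0,255],
    [[0.07,0,-0.9],0,255],
    [[0.07,0,-1.2],0,255],
    [[0.07,0,-1.3],0,255]
  ]
}}

```text
clock: 33.7
tcp_pos: [0.5815, -0.0195, 0.0518]
orientation: [-0.009, 0.841, 0.541, -0.004]
wrist_force: [0.1, -0.2, -1.5]
finger_gap: 0.0433
```

Call:
{"fn": "step_arm", "kwargs": {
  "series": [
    [[0,0,-0.1],0,255],
    [[0,0,-0.2],0,255],
    [[0,0,-0.2],0,255]
  ]
}}

```text
clock: 34.08
tcp_pos: [0.5822, -0.0197, 0.0509]
orientation: [-0.008, 0.841, 0.541, -0.004]
wrist_force: [-1.5, -1.1, 6.0]
finger_gap: 0.043
```

Run:
```python
from s import *
st();save("wrist","w23.png",(240,190,400,330),5)
```

```text
34.08 [ 0.5822 -0.0197  0.0509] yaw 1.1435 F [-1.4888 -1.0943  6.0079] gap 0.043
```

View pics/w23.png

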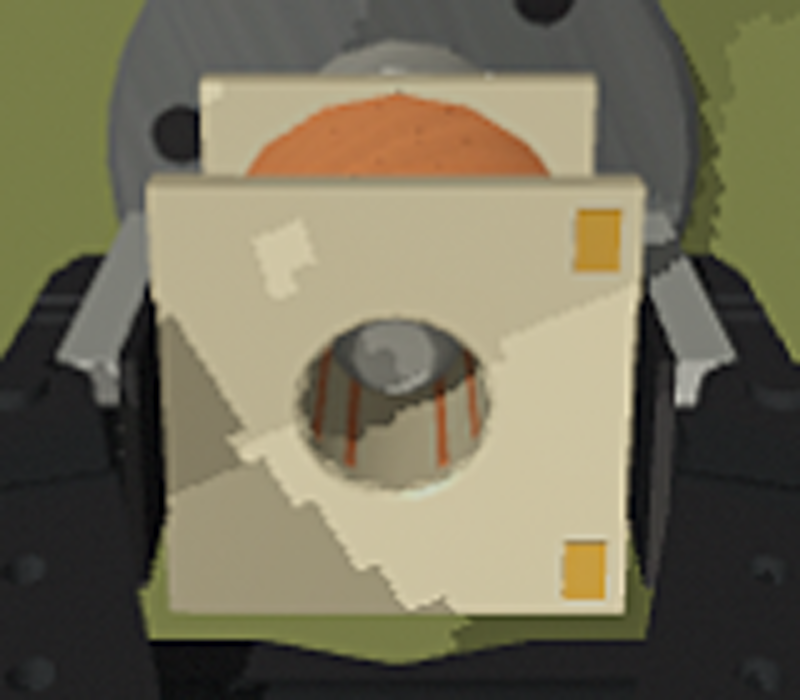

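Call:
{"fn": "step_arm", "kwargs": {
  "series": [
    [[0,0,2],0,255],
    [[0,0,6],0,255],
    [[0,0,9],0,255],
    [[-3,-5,9],0.15,255],
    [[-6,-10,9],0.3,255]
  ]
}}

```text
clock: 34.75
tcp_pos: [0.5222, -0.1204, 0.1413]
orientation: [-0.006, 0.748, 0.663, -0.005]
wrist_force: [0.1, -1.2, -2.1]
finger_gap: 0.0434
```

Call:
{"fn": "step_arm", "kwargs": {
  "series": [
    [[-3,-5,0],0.1,255],
    [[-6,-10,0],0.18,255],
    [[-9,-15.5,0],0.18,255],
    [[-9,-15.5,0],0.18,255]
  ]
}}

```text
clock: 35.25
tcp_pos: [0.4304, -0.2793, 0.1413]
orientation: [-0.005, 0.688, 0.726, -0.005]
wrist_force: [-0.2, 1.2, -1.9]
finger_gap: 0.0429
```

Run:
```python
from s import *
st();save("wrist","w24.png")
```

```text
35.25 [ 0.4304 -0.2793  0.1413] yaw 1.6236 F [-0.2286  1.1677 -1.8979] gap 0.0429
```

View pics/w24.png

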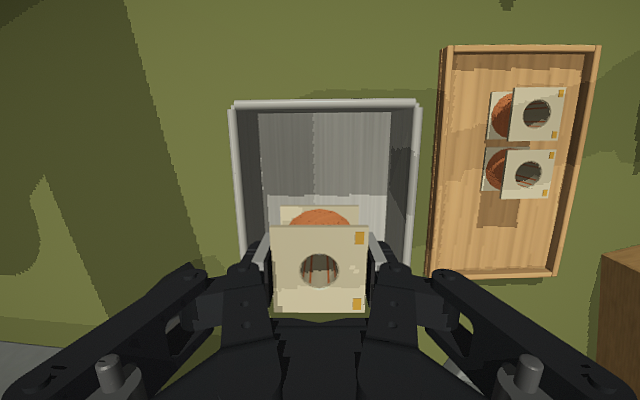

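Run:
```python
from s import *
print(px2w("wrist",[(231,103),(418,101),(240,108),(411,107)],.075)[:,:2])
```

```text
[[ 0.3613 -0.2018]
 [ 0.4954 -0.1934]
 [ 0.3678 -0.2049]
 [ 0.4909 -0.1978]]
```

Call:
{"fn": "step_arm", "kwargs": {
  "series": [
    [[0.25,0.3,-3],0,255],
    [[0.25,0.3,-6],0,255],
    [[0.25,0.3,-9],0,255],
    [[0.25,0.3,-11.5],0,255],
    [[0.25,0.3,-12],0,255]
  ]
}}

```text
clock: 35.92
tcp_pos: [0.4331, -0.2718, 0.0195]
orientation: [-0.008, 0.686, 0.727, -0.005]
wrist_force: [-1.0, -0.7, -1.1]
finger_gap: 0.043
```

Call:
{"fn": "step_arm", "kwargs": {
  "series": [
    [[0,0,-0.2],0,100],
    [[0,0,-0.2],0,100],
    [[0,0,-0.2],0,100],
    [[0,0,4],0,100],
    [[0,0,9],0,100]
  ],
  "newtons": 40
}}

```text
clock: 36.55
tcp_pos: [0.4325, -0.2715, 0.1104]
orientation: [-0.009, 0.687, 0.727, -0.005]
wrist_force: [1.1, -0.5, 0.6]
finger_gap: 0.0514
```

Call:
{"fn": "step_arm", "kwargs": {
  "series": [
    [[0,4,5],0,100],
    [[0,7,10],0,100],
    [[0,7,10],0,100]
  ]
}}

```text
clock: 36.92
tcp_pos: [0.4347, -0.2014, 0.2157]
orientation: [-0.004, 0.686, 0.728, -0.004]
wrist_force: [0.9, -0.1, -0.0]
finger_gap: 0.052
```

Run:
```python
from s import *
st();save("wrist","w25.png");save("top","t25.png",(230,140,510,320),2.8);save("scene","s25.png",(100,120,420,280),2.4)
```

```text
36.92 [ 0.4347 -0.2014  0.2157] yaw 1.6302 F [ 0.9171 -0.1207 -0.0368] gap 0.052
```

View pics/w25.png

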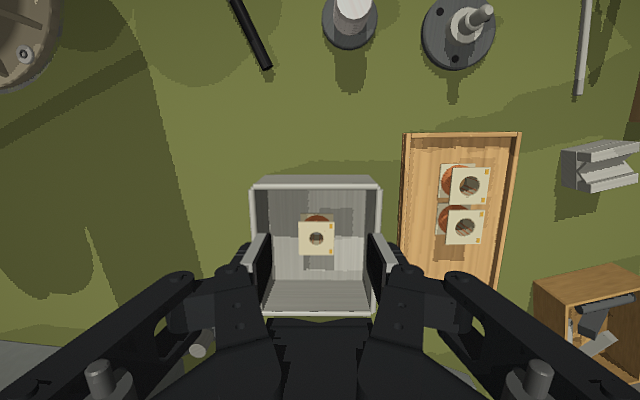

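View pics/t25.png

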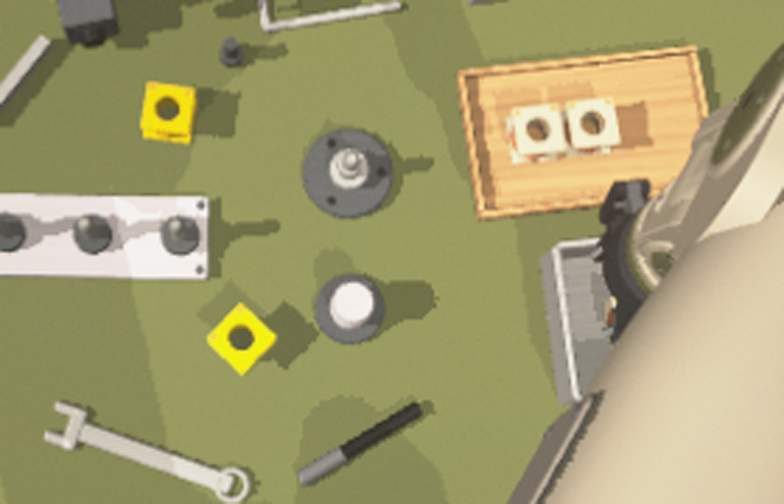

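View pics/s25.png

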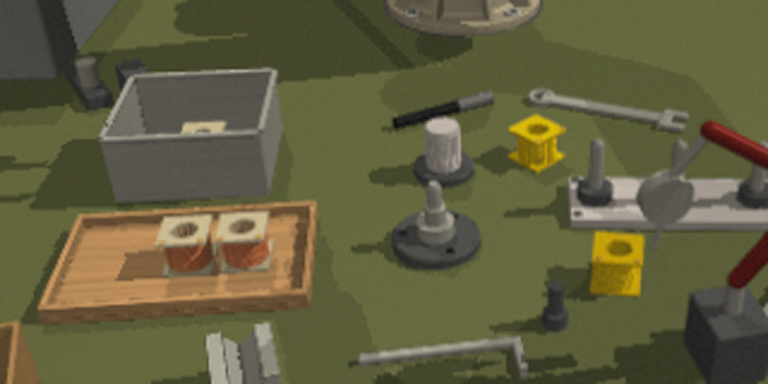

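Call:
{"fn": "step_arm", "kwargs": {
  "series": [
    [[0.5,6,0],-0.06,0],
    [[1,12,0],-0.06,0],
    [[2,15,-2],-0.06,0],
    [[2,15,-4],-0.06,0],
    [[2,15,-4],-0.06,0]
  ]
}}

```text
clock: 37.7
tcp_pos: [0.4506, -0.0512, 0.1676]
orientation: [-0.011, 0.708, 0.706, -0.006]
wrist_force: [-0.6, -0.6, 0.4]
finger_gap: 0.085
```

Run:
```python
from s import *
st();save("wrist","w26.png")
```

```text
37.7 [ 0.4506 -0.0512  0.1676] yaw 1.5679 F [-0.5592 -0.6012  0.408 ] gap 0.085
```

View pics/w26.png

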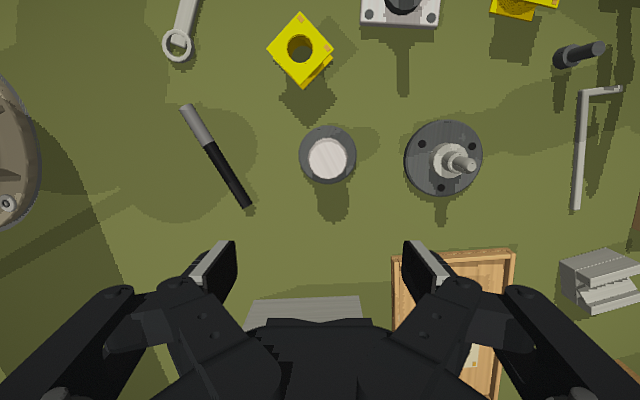

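Run:
```python
from s import *
print(px2w("wrist",[(326.5,161),(328,155),(464,165),(443,158)],[.056,.010,.068,.011]))
```

```text
[[ 0.4546 -0.017   0.056 ]
 [ 0.4563 -0.016   0.01  ]
 [ 0.5749 -0.0187  0.068 ]
 [ 0.5798 -0.0188  0.011 ]]
```

Call:
{"fn": "step_arm", "kwargs": {
  "series": [
    [[0.5,2,0],0,0],
    [[0.5,3.55,-2],0,0],
    [[0.5,3.55,-5],0,0],
    [[0.5,3.55,-7],0,0],
    [[0.5,3.55,-7],0,0]
  ]
}}

```text
clock: 38.38
tcp_pos: [0.4554, -0.0168, 0.0979]
orientation: [-0.011, 0.709, 0.705, -0.006]
wrist_force: [-1.0, 0.4, 0.3]
finger_gap: 0.0855
```

Run:
```python
from s import *
st();save("wrist","w27.png")
```

```text
38.38 [ 0.4554 -0.0168  0.0979] yaw 1.5657 F [-0.9514  0.4095  0.2566] gap 0.0855
```

View pics/w27.png

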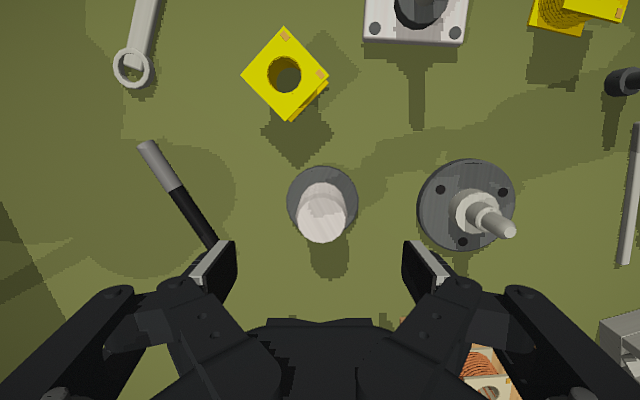

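Call:
{"fn": "step_arm", "kwargs": {
  "series": [
    [[0.02,0.1,-2.5],0,0],
    [[0.02,0.1,-5],0,0],
    [[0.02,0.1,-7],0,0],
    [[0.02,0.1,-7.8],0,0],
    [[0.02,0.1,-7.8],0,0]
  ]
}}

```text
clock: 39.05
tcp_pos: [0.4569, -0.0162, 0.0214]
orientation: [-0.01, 0.709, 0.705, -0.006]
wrist_force: [-0.1, 0.6, 0.6]
finger_gap: 0.0854
```

Call:
{"fn": "step_arm", "kwargs": {
  "series": [
    [[0,0,0],0,150],
    [[0,0,0],0,255],
    [[0,0,0],0,255],
    [[0,0,0],0,255],
    [[0,0,0],0,255]
  ],
  "newtons": 40
}}

```text
clock: 39.67
tcp_pos: [0.4573, -0.0163, 0.0224]
orientation: [-0.01, 0.709, 0.705, -0.005]
wrist_force: [-2.4, -0.5, 7.2]
finger_gap: 0.0395
```

Run:
```python
from s import *
st();save("wrist","w28.png")
```

```text
39.67 [ 0.4573 -0.0163  0.0224] yaw 1.5655 F [-2.4311 -0.5036  7.1633] gap 0.0395
```

View pics/w28.png

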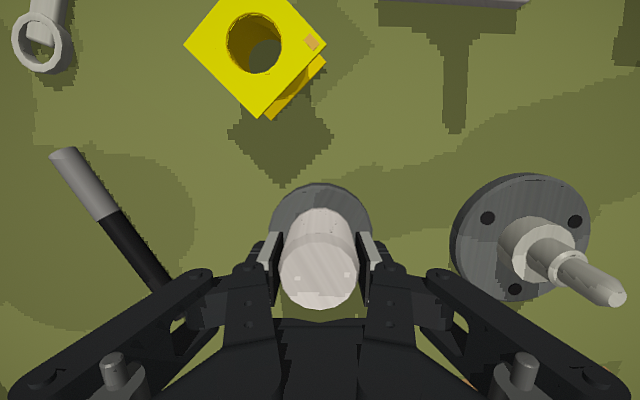

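Call:
{"fn": "step_arm", "kwargs": {
  "series": [
    [[0,0,1],0,255],
    [[0,0,3],0,255],
    [[0,0,6],0,255],
    [[0,0,9],0,255],
    [[0,0,9],0,255]
  ],
  "newtons": 60
}}

```text
clock: 40.35
tcp_pos: [0.4592, -0.0167, 0.1148]
orientation: [-0.008, 0.709, 0.705, -0.004]
wrist_force: [0.5, 0.3, -2.6]
finger_gap: 0.0387
```

Call:
{"fn": "step_arm", "kwargs": {
  "series": [
    [[4,-0.1,0],0,255],
    [[8,-0.2,0],0,255],
    [[12.3,-0.4,0],0,255],
    [[12.3,-0.4,0],0,255],
    [[12.3,-0.4,0],0,255]
  ]
}}

```text
clock: 40.98
tcp_pos: [0.5807, -0.0204, 0.1132]
orientation: [-0.009, 0.709, 0.705, -0.005]
wrist_force: [-0.6, 0.4, -2.2]
finger_gap: 0.0386
```

Run:
```python
from s import *
st();save("wrist","w29.png");save("scene","s29.png",(230,140,350,250),5)
crop("wrist","w29c.png",(240,150,400,330),4)
```

```text
40.98 [ 0.5807 -0.0204  0.1132] yaw 1.5657 F [-0.5698  0.4193 -2.2378] gap 0.0386
```

View pics/w29c.png

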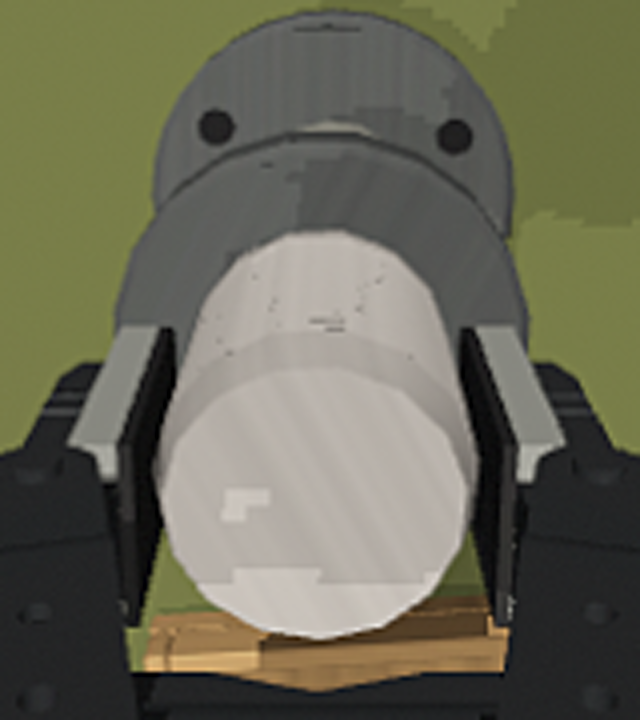

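View pics/s29.png

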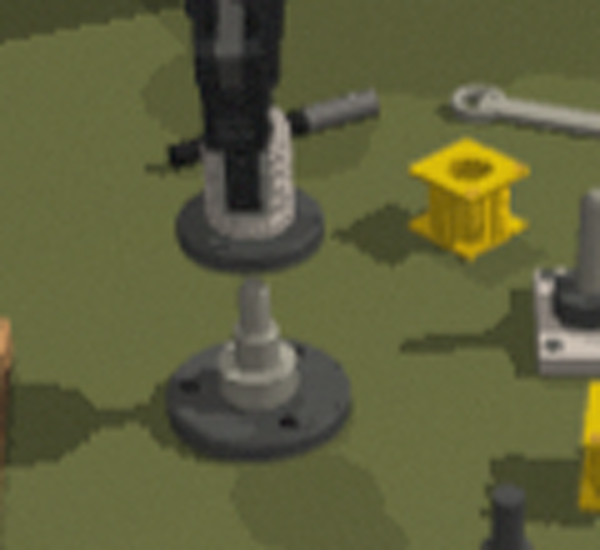

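Run:
```python
from s import *
t=env.get_state()["tcp_pos"][2]-.0224
# foot circle: fit visible arc; base arc
def fit(L,z):
    P=px2w("wrist",[(240+x/4,150+y/4) for x,y in L],z)[:,:2]
    A=np.c_[2*P,np.ones(len(P))];s=np.linalg.lstsq(A,(P**2).sum(1),rcond=None)[0];return s[:2],np.sqrt(s[2]+s[0]**2+s[1]**2)
print("top",fit([(160,480),(210,400),(262,372),(320,364),(385,378),(466,480),(445,575),(320,638),(230,605)],t+.056))
print("foot",fit([(116,310),(133,245),(160,210),(215,165),(270,138),(330,130),(395,143),(450,170),(500,218),(525,300)],t+.010))
print("base",fit([(155,190),(165,132),(205,68),(260,25),(333,10),(410,30),(465,75),(500,130),(512,190)],.011))
```

```text
top (array([ 0.581 , -0.0191]), np.float64(0.016667736808694877))
foot (array([ 0.5813, -0.0176]), np.float64(0.03074328241467186))
base (array([ 0.5821, -0.0188]), np.float64(0.04044627805950868))
```

Call:
{"fn": "step_arm", "kwargs": {
  "series": [
    [[0.1,-0.07,0],0,255],
    [[0.1,-0.07,-1],0,255],
    [[0.1,-0.07,-2],0,255],
    [[0.1,-0.07,-3],0,255],
    [[0.1,-0.07,-3.5],0,255]
  ]
}}

```text
clock: 41.7
tcp_pos: [0.5809, -0.021, 0.0778]
orientation: [-0.009, 0.709, 0.705, -0.005]
wrist_force: [-0.7, 0.9, -1.3]
finger_gap: 0.0386
```

Call:
{"fn": "step_arm", "kwargs": {
  "series": [
    [[0.05,0,-0.5],0,255],
    [[0.05,0,-1],0,255],
    [[0.05,0,-1.4],0,255],
    [[0.05,0,-1.7],0,255],
    [[0.05,0,-1.8],0,255]
  ]
}}

```text
clock: 42.32
tcp_pos: [0.5814, -0.021, 0.0597]
orientation: [-0.009, 0.709, 0.705, -0.005]
wrist_force: [0.4, -0.3, -1.8]
finger_gap: 0.0387
```

Run:
```python
from s import *
st();save("wrist","w30.png");save("scene","s30.png",(230,140,350,250),5)
```

```text
42.33 [ 0.5814 -0.021   0.0597] yaw 1.5657 F [ 0.3824 -0.2687 -1.8155] gap 0.0387
```

View pics/s30.png

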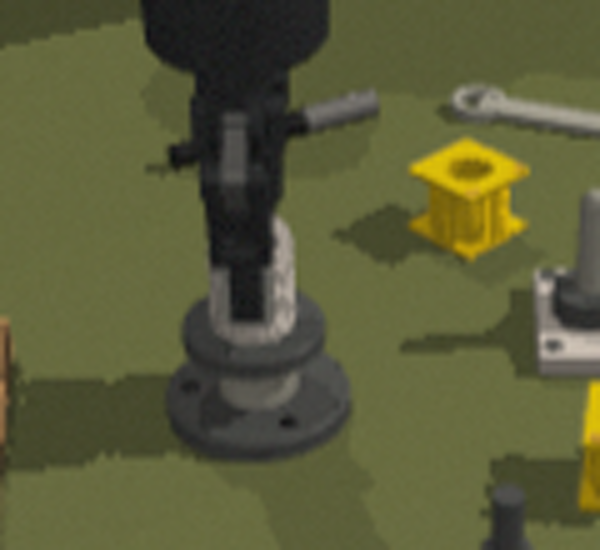

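Pin is inside the cover; underside ≈ 37 mm. Lower to the seat (TCP ≈ 0.0484).

Call:
{"fn": "step_arm", "kwargs": {
  "series": [
    [[0.05,0.1,-0.4],0,255],
    [[0.05,0.1,-0.7],0,255],
    [[0.05,0.1,-0.95],0,255],
    [[0.05,0.1,-1.1],0,255],
    [[0.05,0.1,-1.15],0,255]
  ]
}}

```text
clock: 43.05
tcp_pos: [0.5817, -0.02, 0.0486]
orientation: [-0.009, 0.709, 0.705, -0.005]
wrist_force: [-2.1, 0.2, 4.2]
finger_gap: 0.0385
```

Call:
{"fn": "step_arm", "kwargs": {
  "series": [
    [[0,0,-0.1],0,255],
    [[0,0,-0.15],0,255],
    [[0,0,-0.15],0,255]
  ]
}}

```text
clock: 43.42
tcp_pos: [0.5818, -0.02, 0.0485]
orientation: [-0.009, 0.709, 0.705, -0.005]
wrist_force: [-4.4, -0.6, 9.6]
finger_gap: 0.039
```

Seated. Release, rise and check.

Call:
{"fn": "step_arm", "kwargs": {
  "series": [
    [[0,0,0],0,0],
    [[0,0,0],0,0],
    [[0,0,0],0,0],
    [[0,0,5],0,0],
    [[0,0,11],0,0]
  ],
  "newtons": 40
}}

```text
clock: 44.05
tcp_pos: [0.5806, -0.0198, 0.1581]
orientation: [-0.01, 0.709, 0.705, -0.006]
wrist_force: [0.8, -0.3, -0.4]
finger_gap: 0.0853
```

Call:
{"fn": "step_arm", "kwargs": {
  "series": [
    [[-6,0,6],0,0],
    [[-12,0,10],0,0],
    [[-18,0,12],0,0],
    [[-18,0,12],0,0],
    [[-18,0,12],0,0]
  ]
}}

```text
clock: 44.68
tcp_pos: [0.3997, -0.0198, 0.2797]
orientation: [-0.009, 0.709, 0.705, -0.005]
wrist_force: [0.8, 1.0, 0.3]
finger_gap: 0.0853
```

Run:
```python
from s import *
st();save("wrist","w31.png");save("scene","s31.png",(100,120,480,300),2.1);save("top","t31.png",(150,80,510,320),2.2)
crop("scene","s31c.png",(230,140,350,250),5)
```

```text
44.67 [ 0.3997 -0.0198  0.2797] yaw 1.5651 F [0.8496 1.0071 0.3068] gap 0.0853
```

View pics/s31.png

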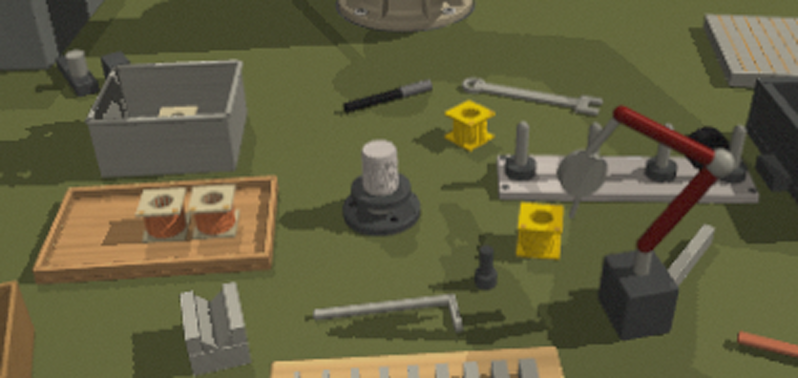

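View pics/t31.png

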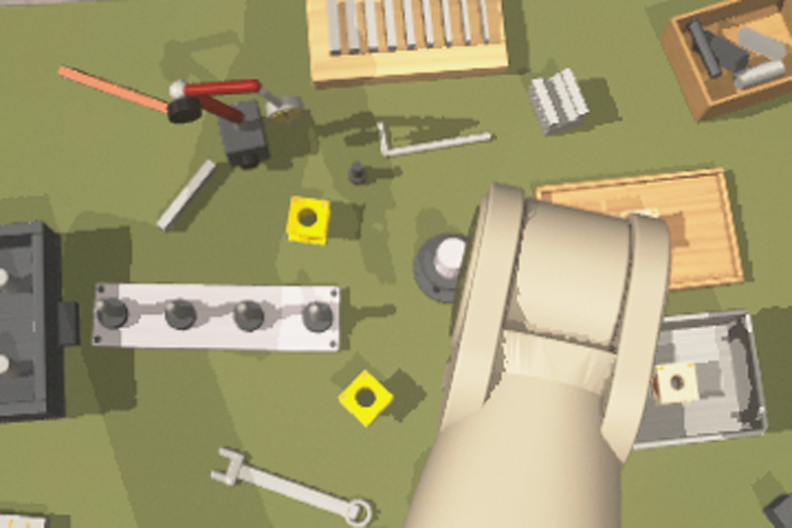

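View pics/s31c.png

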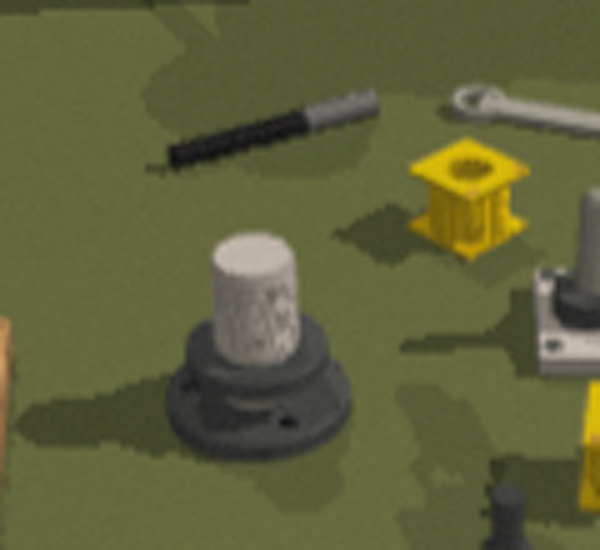

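```bash
python3 -c "
from workcell import env
print(env.hand_in())"
```

```text
the job is handed in; nothing more can be done
None
```

The job is done and handed in at about 45 s on the robot's clock: all three coils are gauged and sorted, and the dust cover is back on the pin.

- **Gauging:** I parked the cover, then worked along the row from the gauge end. Coils 1 and 2 slid right down to the seat and now stand upright in the tray. Post 3 was empty. Coil 4 stopped about 18 mm above the seat, on the step, and its hole measured about 18 mm wide in the picture, so it went into the scrap bin. I let it drop the last centimetre or so instead of lowering it all the way.
- **Cover:** It had not been knocked aside. It went back over the pin and stopped at the expected seat height with a firm contact (about 10 N).
- **Last checks:** The final pictures show the cover on the gauge's seat, two coils in the tray, one in the bin and all four posts bare. The look-alike yellow bobbins and the bystander tools look unmoved.
- **Disagreement:** The top camera read positions about 4 mm smaller in x than the wrist camera. I used the wrist camera because it agreed with the grasps. I noticed no slackening of the grip.

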